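# Gauge the spacer sleeves and load the carousel's drive base

### The job

Get the spice carousel's drive base ready for use: work along the row of white spacer sleeves from the robot's left (+y) to its right and try each one in turn, upright, on the steel spindle pin of the drive base, sliding it down as far as it will go. Put a sleeve that goes fully home on the base into the rectangular steel tray, and one that the pin stops at its top into the round aluminium cake pan. Also load the torch cell into the base's battery bay, flat end pressed against the spring and nub end rolled down under the retaining lip so that it lies level and held there by the spring, and leave everything else where it is.

Things in the scene. Friction and masses are not known exactly. Their poses are not given: they have to be found in the camera images.
- sleeve_a_mid (a point): one of up to five white plastic spacer sleeves (a plain tube, open at both ends, 52 mm outside diameter, 60 mm tall, about 90 g) standing upright on the counter in a row on a thin dark mat; some may be absent. Its bore is either 34 mm (goes over the pin) or 28 mm (does not): found by trying it. Point: its centre, half-way up, 30 mm above its lower end; z is its axis
- sleeve_a: the same sleeve a; origin at the centre of its lower end
- sleeve_b_mid (a point): one of up to five white plastic spacer sleeves (a plain tube, open at both ends, 52 mm outside diameter, 60 mm tall, about 90 g) standing upright on the counter in a row on a thin dark mat; some may be absent. Its bore is either 34 mm (goes over the pin) or 28 mm (does not): found by trying it. Point: its centre, half-way up, 30 mm above its lower end; z is its axis
- sleeve_b: the same sleeve b; origin at the centre of its lower end
- sleeve_c_mid (a point): one of up to five white plastic spacer sleeves (a plain tube, open at both ends, 52 mm outside diameter, 60 mm tall, about 90 g) standing upright on the counter in a row on a thin dark mat; some may be absent. Its bore is either 34 mm (goes over the pin) or 28 mm (does not): found by trying it. Point: its centre, half-way up, 30 mm above its lower end; z is its axis
- sleeve_c: the same sleeve c; origin at the centre of its lower end
- sleeve_d_mid (a point): one of up to five white plastic spacer sleeves (a plain tube, open at both ends, 52 mm outside diameter, 60 mm tall, about 90 g) standing upright on the counter in a row on a thin dark mat; some may be absent. Its bore is either 34 mm (goes over the pin) or 28 mm (does not): found by trying it. Point: its centre, half-way up, 30 mm above its lower end; z is its axis
- sleeve_d: the same sleeve d; origin at the centre of its lower end
- sleeve_e_mid (a point): one of up to five white plastic spacer sleeves (a plain tube, open at both ends, 52 mm outside diameter, 60 mm tall, about 90 g) standing upright on the counter in a row on a thin dark mat; some may be absent. Its bore is either 34 mm (goes over the pin) or 28 mm (does not): found by trying it. Point: its centre, half-way up, 30 mm above its lower end; z is its axis
- sleeve_e: the same sleeve e; origin at the centre of its lower end
- drive_base: fixed white drive base of the spice carousel, a slab 140 mm (its x) by 230 mm (its y), 30 mm high, with a steel spindle pin on its +y half and an open battery bay on its -y half. Origin: centre of its underside. May be turned a little
- pin_top (a point): top centre of the spindle pin: 30 mm diameter, 45 mm tall above the slab (top 75 mm above the counter), its top edge chamfered 4 mm. A sleeve that fits goes down until its lower end rests on the slab; one that does not fit stops with its lower end about 3 mm below the pin's top
- bay (a point): middle of the battery bay's floor (30 mm above the counter); axes as the drive base's, x along the bay. Two rails, 5 mm high, 36 mm over their outsides. The wall at the -x end (inner face x = -36 mm) has a retaining lip overhanging to x = -30 mm, underside 37, top 42 mm above the floor. Loaded: cell level on the floor, nub against that wall under the lip, cell centre at x = -4, z = 17 mm
- spring (a joint): travel of the sprung steel plate at the bay's +x end, m, growing towards +x: 0 free (its face at bay x = +22 mm), 0.006 with the cell loaded, 0.020 fully back; 300 N/m. The plate is 32 mm wide and reaches 45 mm above the bay's floor; a fixed wall 48 mm high stands behind it at bay x = 52 to 58 mm
- cell_mid (a point): torch cell: round steel battery, 34 mm diameter, 64 mm long with the nub (10 mm wide, 3 mm long) at one end, flat at the other, 140 g, lying in a fixed white dish (85 x 50 mm, floor 6 mm up, two 5 mm high rails, 36 mm over their outsides, along the cell). Point: middle of the 64 mm length, on the axis; x runs along the cell towards the nub
- cell_nub (a point): outer tip of the cell's nub
- cell: the same cell; origin 17 mm below the middle when it lies as at the start
- tray: fixed shallow rectangular steel tray, 180 mm (its x) by 100 mm (its y), 22 mm high, walls and floor 4 to 5 mm thick. Origin: centre of its underside
- pan: fixed shallow round aluminium cake pan, 190 mm across the rim, 176 mm at the foot, 42 mm high, wall 4 mm, floor 5 mm thick. Origin: centre of its underside
- mug: white mug (76 mm across, 90 mm high), loose, to be left where it stands; origin: centre of its underside
- jar: small spice jar (48 mm across, 60 mm high), loose, to be left where it stands; origin: centre of its underside

How it is judged:
On the way, in this order (a step that is already met when the one before it is completed fails the run):
1. sleeve_a, if present, has been tried on the pin in its turn: slid down as far as it goes (horizontal distance between sleeve_a_mid and pin_top below 0.006 m and angle between sleeve_a_mid's own z axis and vertical below 0.15 rad and z of sleeve_a_mid in the frame of pin_top between -0.022 and -0.01 m), for 0.2 s.
2. sleeve_b, if present, has been tried on the pin in its turn: lowered onto the pin, upright, until the pin stops it (horizontal distance between sleeve_b_mid and pin_top below 0.006 m and angle between sleeve_b_mid's own z axis and vertical below 0.15 rad and z of sleeve_b_mid in the frame of pin_top between 0.016 and 0.036 m and contact force between sleeve_b and drive_base above 0.3 N), for 0.2 s.
3. sleeve_c, if present, has been tried on the pin in its turn: slid down as far as it goes (horizontal distance between sleeve_c_mid and pin_top below 0.006 m and angle between sleeve_c_mid's own z axis and vertical below 0.15 rad and z of sleeve_c_mid in the frame of pin_top between -0.022 and -0.01 m), for 0.2 s.
4. sleeve_d, if present, has been tried on the pin in its turn: slid down as far as it goes (horizontal distance between sleeve_d_mid and pin_top below 0.006 m and angle between sleeve_d_mid's own z axis and vertical below 0.15 rad and z of sleeve_d_mid in the frame of pin_top between -0.022 and -0.01 m), for 0.2 s.
5. sleeve_e, if present, has been tried on the pin in its turn: lowered onto the pin, upright, until the pin stops it (horizontal distance between sleeve_e_mid and pin_top below 0.006 m and angle between sleeve_e_mid's own z axis and vertical below 0.15 rad and z of sleeve_e_mid in the frame of pin_top between 0.016 and 0.036 m and contact force between sleeve_e and drive_base above 0.3 N), for 0.2 s.
At the end, for the whole second after the job is handed in: Fitting sleeves at rest in the steel tray (centre inside, below 50 mm); the others in the pan (centre within 85 mm of its middle, below 70 mm). Cell level in the bay (centre within 4 mm along, 5 mm across and in height; 0.1 rad), nub under the lip, spring pressed in over 3 mm (x of sleeve_a_mid in the frame of tray between -0.088 and 0.088 m and y of sleeve_a_mid in the frame of tray between -0.048 and 0.048 m and height (world z) of each of sleeve_a_mid, sleeve_c_mid, sleeve_d_mid below 0.05 m and linear speed of each of sleeve_a, sleeve_b, sleeve_c, sleeve_d, sleeve_e, cell below 0.02 m/s and horizontal distance between each of sleeve_b_mid, sleeve_e_mid and pan below 0.085 m and height (world z) of each of sleeve_b_mid, sleeve_e_mid below 0.07 m and x of sleeve_c_mid in the frame of tray between -0.088 and 0.088 m and y of sleeve_c_mid in the frame of tray between -0.048 and 0.048 m and x of sleeve_d_mid in the frame of tray between -0.088 and 0.088 m and y of sleeve_d_mid in the frame of tray between -0.048 and 0.048 m and x of cell_mid in the frame of bay between -0.008 and 0 m and y of cell_mid in the frame of bay between -0.005 and 0.005 m and z of cell_mid in the frame of bay between 0.012 and 0.021 m and x of cell_nub in the frame of bay below -0.03 m and angle between the x axis of cell_mid and the x axis of bay, either way round below 0.1 rad and value of joint spring above 0.003 m); the robot touches nothing.
It fails at once if the white mug is moved by more than 40 mm (distance of mug from where it was at the start of the episode above 0.04 m).
It fails at once if the small spice jar is moved by more than 40 mm (distance of jar from where it was at the start of the episode above 0.04 m).
Of sleeve_a, sleeve_b, sleeve_c, sleeve_d, sleeve_e only 4 to 5 are there at a start; the rules pass over those that are not, and their reading is None.
At some moment in a run one of sleeve_a, sleeve_b, sleeve_c, sleeve_d, sleeve_e may be knocked a few centimetres aside while the robot is not near it.
It also fails if it takes over 210 s, if anything falls off the work surface, if the arm or the gripper's body presses on something with over 40 N, if the wrist force passes 120 N, or if a joint passes its speed limit or range.

### The arm

A 6-joint arm with a two-finger parallel gripper is mounted at the origin on the work surface. World frame = base frame: x ahead of the robot, y to its left, z up, the work surface at z = 0. Lengths are in m, angles in rad, forces in N, time in s.
With the tool pointing down it reaches from about 0.35 to 0.775 m from the base axis. Payload 5.5 kg.
Tool frame: the origin (TCP) lies between the finger pads; the fingertips stand env.nose_length ahead of it and the grasp point (between the pads) lies 8 mm behind it (env.nose_length is the distance from the TCP to the fingertips, in m); z points along the fingers, y is the direction in which the jaws open and shut (so a half turn about z gives the same grasp; the last joint's range is limited). The gripper opens to 85 mm and grips with 20 to 120 N. Pads are 22 mm wide; open, the fingers measure 114 mm over their backs; the gripper's body (76 mm by 85 mm) begins 54 mm behind the grasp point. The pads swing forward as they close: fully open they stand 13 mm farther back than shut.
Start: joints at [0.998, 0.313, 0.046, 1.304, 0, 1.431], TCP at [0.241, 0.522, 0.216] pointing down, gripper open.
Joint ranges: [-2.76, 2.76], [-0.86, 1.69], [-1.03, 1.26], [-2.2, 2.34], [-1.47, 1.5], [-3.14, 3.14]. Speed limits (rad/s): [2.57, 2.57, 3.14, 3.14, 3.14, 3.14].

### API

Orientations are given as a unit quaternion [w, x, y, z].
In Python, from workcell import env gives the robot as it stands. The module is installed in compiled form; this text tells all that it offers.
- The arm moves only by the shell command python3 -m creep 'ROWS' [FORCE]. ROWS is a JSON object of lists of equal length, an entry for each row: "hand": the finger opening in mm, from 0 to 85.4; "delta_pos": the shift along the tool's x, y, z scaled (see below), a list of three; "turn": the turn about the tool's z scaled (see below). In form: {"hand": [hand, ...], "delta_pos": [[dx, dy, dz], ...], "turn": [turn, ...]}. A call has exactly 5 rows; each row shifts and turns the commanded pose from where the row before left it, along the tool's axes as they then stand; what a row does not reach is not made up. The controller multiplies each number of a shift by 0.8 m and each number of a turn by 5 degrees. A row lasts 1/12 s, in which the tool goes at most 41.7 mm and 7.16 degrees, less where a joint would pass 70% of its speed; a pose out of reach is approached as far as the arm can. A call with a number of a shift or a turn outside -1 to 1 is refused whole. A call with a gripper value outside its range is refused whole. The fingers move at their own pace and stop on an object; FORCE is the grip in N (left out, the last holds). Time passes only in rows, so rows that do not move let the fingers close, or fill a call up. It gives the time, the measured TCP pose, the force and the opening at its end, in the units of the state.
- env.get_state(): the state, without advancing time (a new reading comes with each control period).
- env.read_camera(name): name is "side" or "top" or "wrist"; returns a dict with "pixels" (384x512x3 uint8, red, green, blue), "depth" (384x512 float32, m along the optical axis (not along the pixel's ray), 0 where there is no reading), "fx", "fy", "cx", "cy" (pixels), "origin" and "orientation" of the camera in the world. Camera axes: x right, y down, z forward; pixel columns grow to the right and rows downward; lengths in m; the calibration is good to about 2 mm. A picture is of the moment at which its call begins.
- env.hand_in(): hands the job in, once; it reports no verdict.
Trained networks look in the newest picture that a camera, given by its name, has taken for a name from the list of things; names that differ only in an ending like _2 or _b are one class to them, and where a whole thing is asked for, a point or a joint stands for the part that bears it (a point fixed in the world has none). Each returns a list of dicts, best first, with "score" (0 to 1); they miss things now and then, are a little off and sometimes report something else, mostly with a low value. They report only what shows in the picture. A call takes as long as a camera call.
- env.find_in(camera, target): "location" ([row, column] in pixels, amid what is visible of it).
- env.pinpoint(camera, target): "location" ([row, column] in pixels: a listed point, or the origin of a listed thing).
The state is a dict: "clock": time; "joint_pos": joint angles; "qvel": joint speeds; "tau": joint torques, N m; "tcp_pos": TCP position; "orientation": TCP orientation; "wrist_force": force on the tool from outside, world axes, zero at the start; "ft_torque": the same for the moment, N m; "finger_gap": finger opening in m.
Only numpy, scipy, OpenCV 4.12 (cv2) and the standard library are available. Lean on these libraries where they do the work, as an engineer would, in place of code of your own. Each camera call takes 0.05 s, during which the arm holds its last target.

## Working session

There is one attempt and no reset: what is moved stays moved. The work goes in short steps, Python scripts to look and compute and a shell command to move; the robot and the scene stay as the last step left them, time stands still between calls to the robot, and variables do not carry over. Pictures are saved under pics/ and viewed, and the job is handed in when it is done.

```bash
mkdir -p pics
cat > h.py <<'E'
import numpy as np, cv2
from workcell import env
from scipy.spatial.transform import Rotation as R
def cam(n):
    return env.read_camera(n)
def Rq(q): return R.from_quat([q[1],q[2],q[3],q[0]]).as_matrix()
def save(c,name): cv2.imwrite('pics/'+name,c['pixels'][:,:,::-1])
def cloud(c):
    d=c['depth']; v,u=np.mgrid[0:d.shape[0],0:d.shape[1]]
    p=np.stack([(u-c['cx'])/c['fx']*d,(v-c['cy'])/c['fy']*d,d],-1)
    return p@Rq(c['orientation']).T+np.array(c['origin'])
def ray(c,rc,z):
    """intersect pixel ray with plane world z"""
    r,cc=rc; d=Rq(c['orientation'])@np.array([(cc-c['cx'])/c['fx'],(r-c['cy'])/c['fy'],1]); o=np.array(c['origin'])
    return o+d*(z-o[2])/d[2]
def st():
    s=env.get_state(); print('t',round(s['clock'],2),'tcp',np.round(s['tcp_pos'],4),'q',np.round(s['orientation'],3),'F',np.round(s['wrist_force'],2),'gap',round(s['finger_gap'],4)); return s
E
python3 - <<'E'
from h import *
s=st(); print(env.nose_length, Rq(s['orientation']).round(3))
for n in ['top','side']:
    c=cam(n); save(c,n+'0.png'); print(n,np.round(c['origin'],3),Rq(c['orientation']).round(2).tolist(),c['fx'])
    for t in ['sleeve_a_mid','drive_base','pin_top','bay','cell_mid','cell_nub','tray','pan','mug','jar']:
        for r in env.pinpoint(n,t)[:6]:
            print(n,t,np.round(r['location'],1),round(r['score'],2))
E
```

```text
t 0.0 tcp [0.2409 0.5215 0.2148] q [-0.     0.215  0.977 -0.001] F [ 0.65  0.22 -0.07] gap 0.086
0.011 [[-0.908  0.419 -0.001]
 [ 0.419  0.908 -0.002]
 [ 0.    -0.002 -1.   ]]
top [0.34  0.046 0.908] [[-0.06, -0.97, 0.25], [-1.0, 0.06, -0.02], [0.01, -0.25, -0.97]] 348.93852638965296
top sleeve_a_mid [233.2 193.1] 0.91
top drive_base [167.5 257.2] 0.61
top pin_top [161.3 230.3] 0.67
top bay [163.9 276. ] 0.86
top cell_mid [240.5 354.1] 0.74
top cell_mid [231.1 303.8] 0.46
top cell_nub [251.8 349.4] 0.93
top tray [187.8 380.6] 0.85
top tray [233.9 303.3] 0.21
top pan [202.6 147.8] 0.59
top mug [251.7 112.4] 0.93
top mug [239.1 350.4] 0.19
top jar [167.8 185.8] 0.73
side [0.466 0.743 0.842] [[-0.99, -0.1, 0.08], [-0.12, 0.73, -0.68], [0.01, -0.68, -0.73]] 415.276912669921
side sleeve_a_mid [238.6 276.4] 0.73
side drive_base [187.8 223.6] 0.7
side pin_top [191.8 216.1] 0.85
side bay [166.3 223.5] 0.69
side cell_mid [132.7 304.2] 0.47
side cell_mid [167.5 294.1] 0.31
side cell_nub [141.5 316. ] 0.47
side cell_nub [339.  291.2] 0.3
side tray [118.8 267.5] 0.82
side tray [136.7 317.8] 0.68
side pan [296.6 228.6] 0.66
side mug [341.7 295.7] 0.95
side jar [246.2 206.4] 0.86
```

View pics/top0.png

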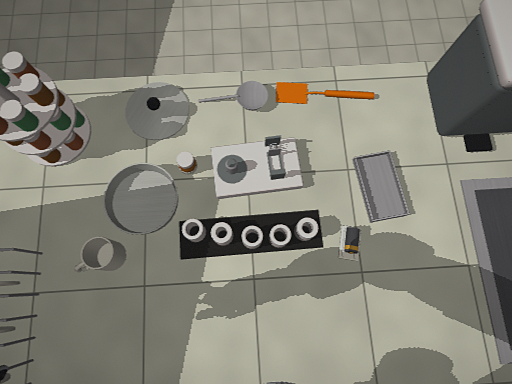

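View pics/side0.png

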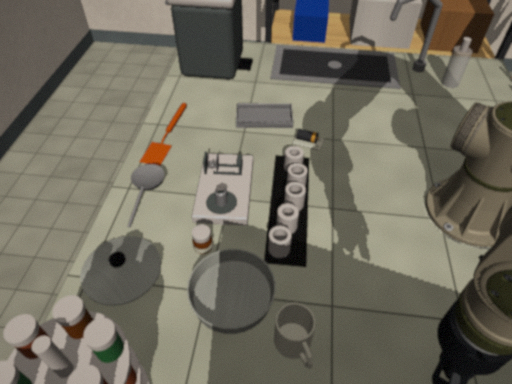

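All five sleeves are present in the top view: row about 230, columns 193 to 307. The base sits near (168,257), the pan (200,142), the tray (187,381) and the cell (240,352).

```bash
cat > loc.py <<'E'
from h import *
def comps(P,m,minpix=15):
    n,l,s,ce=cv2.connectedComponentsWithStats(m.astype(np.uint8))
    return [(P[l==i],s[i,4]) for i in range(1,n) if s[i,4]>=minpix]
def circ(p,r=None):
    (x,y),rad=cv2.minEnclosingCircle(p[:,:2].astype(np.float32)); return x,y,rad
E
python3 - <<'E'
from loc import *
for n in ['top','side']:
    c=cam(n);P=cloud(c);z=P[...,2]; x,y=P[...,0],P[...,1]
    ws=(c['depth']>0)&(x>.2)&(x<.8)&(y>-.45)&(y<.45)
    print(n,'counter z',np.median(z[ws&(abs(z)<.01)]))
    for nm,lo,hi in [('60',.05,.068),('75',.069,.082),('slab',.024,.034),('cell/30',.034,.046),('tray',.017,.0235)]:
        for p,k in comps(P,ws&(z>lo)&(z<hi)):
            print(nm,k,'bbox mid',((p.min(0)+p.max(0))/2).round(4),'ext',np.ptp(p,0).round(3),'minrect',np.round(np.concatenate([np.ravel(q) for q in cv2.minAreaRect((p[:,:2]*1000).astype(np.float32))]),1))
    # networks
    Z={'sleeve_a_mid':.03,'pin_top':.075,'bay':.03,'cell_mid':.028,'cell_nub':.028,'tray':0,'pan':0,'mug':0,'jar':0,'drive_base':0}
    for t in Z:
        for r in env.pinpoint(n,t)[:6]: print(t,ray(c,r['location'],Z[t])[:2].round(4),round(r['score'],2))
    for r in env.find_in(n,'sleeve_a')[:7]: print('find',r)
E
```

```text
top counter z 0.0018017207147850156
60 65 bbox mid [ 0.6928 -0.036   0.0587] ext [0.027 0.039 0.017] minrect [692.2 -35.1  39.4  25.2  85.4]
60 223 bbox mid [0.6649 0.1931 0.058 ] ext [0.042 0.042 0.014] minrect [664.6 193.   41.9  41.2   4.4]
60 31 bbox mid [ 0.6719 -0.0387  0.0591] ext [0.003 0.03  0.018] minrect [671.4 -38.8   2.2  29.7   4.7]
60 26 bbox mid [0.6312 0.0739 0.0589] ext [0.011 0.026 0.018] minrect [630.6  73.4   9.4  26.5   6.4]
60 33 bbox mid [ 0.6085 -0.0429  0.0588] ext [0.008 0.036 0.017] minrect [606.4 -42.4  36.    7.9  83.1]
60 270 bbox mid [ 0.4688 -0.1038  0.0582] ext [0.051 0.051 0.016] minrect [ 468.6 -103.5   51.    49.4   16.5]
60 222 bbox mid [0.4825 0.1763 0.0575] ext [0.05  0.05  0.014] minrect [482.  176.6  49.7  49.4  85.4]
60 262 bbox mid [0.4701 0.1074 0.0581] ext [0.05  0.052 0.016] minrect [469.6 106.8  50.3  49.8  21.7]
60 224 bbox mid [ 0.4559 -0.0363  0.0578] ext [0.051 0.051 0.015] minrect [455.4 -36.6  50.6  50.4  72.6]
60 215 bbox mid [0.4561 0.0331 0.0577] ext [0.049 0.049 0.014] minrect [455.9  33.4  48.8  48.5  86.1]
60 105 bbox mid [0
[... 11557 characters left out ...]
25] 0.75
pin_top [0.5662 0.3479] 0.15
bay [ 0.6533 -0.0428] 0.72
bay [0.4739 0.1079] 0.71
bay [0.5716 0.3312] 0.52
bay [0.4603 0.0545] 0.47
cell_mid [ 0.4286 -0.2084] 0.51
cell_mid [0.6617 0.2119] 0.42
cell_nub [ 0.4028 -0.2068] 0.74
tray [ 0.5694 -0.3182] 0.9
tray [ 0.4618 -0.0639] 0.67
tray [ 0.4297 -0.2465] 0.22
pan [0.5779 0.3088] 0.84
mug [0.4331 0.3939] 0.84
jar [0.6656 0.1967] 0.85
drive_base [0.6484 0.0079] 0.89
drive_base [0.6663 0.0197] 0.67
find {'location': [155.7, 294.3], 'score': 0.92}
find {'location': [243.1, 280.6], 'score': 0.76}
find {'location': [174.0, 296.2], 'score': 0.71}
find {'location': [214.3, 288.5], 'score': 0.68}
find {'location': [191.1, 293.3], 'score': 0.66}
```

Run:
```python
import cv2
a=cv2.imread('pics/top0.png')[120:270,100:430]
cv2.imwrite('pics/top0c.png',cv2.resize(a,None,fx=2.4,fy=2.4,interpolation=cv2.INTER_CUBIC))
```

```text
(no output)
```

View pics/top0c.png

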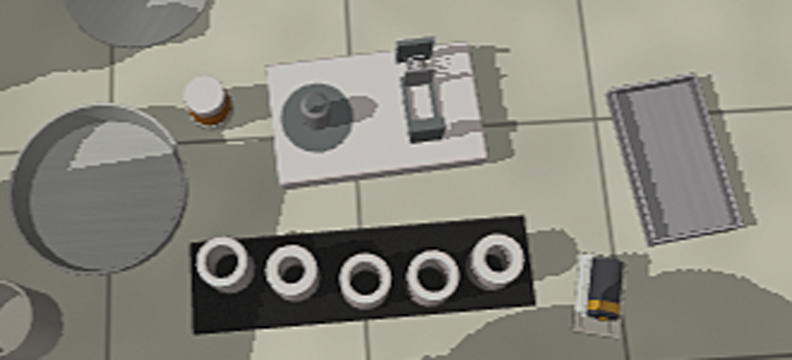

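Sleeves a to e (x, y, in m) are at (.4835,.177), (.4705,.108), (.457,.034), (.456,-.0355) and (.469,-.103). The pin is at (.641,.075), and the bay is at about (.649,-.040) with the base turned about 4°. I'll turn the tool so its y axis lies along world +x, which keeps the jaws clear of neighbouring sleeves.

```bash
Z='[0,0,0]'
python3 -m creep '{"hand":[75,75,75,75,75],"delta_pos":[[0,0,0],[0,0,0],[0,0,0],[0,0,0],[0,0,0]],"turn":[1,1,1,1,1]}' 40
python3 -m creep '{"hand":[75,75,75,75,75],"delta_pos":[[0,0,0],[0,0,0],[0,0,0],[0,0,0],[0,0,0]],"turn":[1,1,1,1,1]}'
python3 -m creep '{"hand":[75,75,75,75,75],"delta_pos":[[0,0,0],[0,0,0],[0,0,0],[0,0,0],[0,0,0]],"turn":[1,1,1,0.04,0]}'
python3 -c "
from h import *
s=st();print(Rq(s['orientation']).round(3),np.round(s['joint_pos'],2))"
```

```text
clock: 2.72
tcp_pos: [0.2412, 0.522, 0.2157]
orientation: [0.0, 0.423, 0.906, 0.0]
wrist_force: [0.7, 0.1, -0.7]
finger_gap: 0.0751
clock: 3.13
tcp_pos: [0.2412, 0.522, 0.2157]
orientation: [-0.0, 0.609, 0.793, 0.0]
wrist_force: [-1.0, 0.5, 0.5]
finger_gap: 0.075
clock: 3.55
tcp_pos: [0.2412, 0.522, 0.2157]
orientation: [-0.0, 0.706, 0.708, 0.0]
wrist_force: [-0.7, -0.5, -0.2]
finger_gap: 0.075
t 3.55 tcp [0.2412 0.522  0.2157] q [-0.     0.706  0.708  0.   ] F [-0.73 -0.48 -0.2 ] gap 0.075
[[-0.002  1.     0.   ]
 [ 1.     0.002  0.   ]
 [ 0.     0.    -1.   ]] [1.   0.31 0.05 1.3  0.   2.57]
```

```bash
python3 -m creep '{"hand":[75,75,75,75,75],"delta_pos":[[-0.0375,0.025,0.005],[-0.0375,0.025,0.005],[-0.0375,0.025,0.005],[-0.0375,0.025,0.005],[-0.0375,0.025,0.005]],"turn":[0,0,0,0,0]}'
python3 -m creep '{"hand":[75,75,75,75,75],"delta_pos":[[-0.0375,0.025,0.005],[-0.0375,0.025,0.005],[-0.0375,0.025,0.005],[-0.0375,0.025,0.005],[-0.0375,0.025,0.005]],"turn":[0,0,0,0,0]}'
python3 -m creep '{"hand":[75,75,75,75,75],"delta_pos":[[-0.028,0.0264,0.0],[-0.028,0.0264,0.0],[0,0,0.02],[0,0,0.02],[0,0,0]],"turn":[0,0,0,0,0]}'
python3 - <<'E'
from loc import *
s=st()
c=cam('wrist');save(c,'w1.png');print(np.round(c['origin'],3),Rq(c['orientation']).round(2).tolist())
P=cloud(c);z=P[...,2]
for p,k in comps(P,(c['depth']>0)&(z>.05)&(z<.068),40): print(k,((p.min(0)+p.max(0))/2).round(4),np.ptp(p,0).round(3))
c=cam('top');P=cloud(c);z=P[...,2]
for p,k in comps(P,(c['depth']>0)&(z>.05)&(z<.068)&(P[...,0]<.52)&(P[...,0]>.3),40): print(k,((p.min(0)+p.max(0))/2).round(4),np.ptp(p,0).round(3))
E
```

```text
clock: 3.97
tcp_pos: [0.3417, 0.3707, 0.1956]
orientation: [0.0, 0.706, 0.708, 0.0]
wrist_force: [0.4, 0.6, 0.9]
finger_gap: 0.075
clock: 4.38
tcp_pos: [0.442, 0.2205, 0.1758]
orientation: [0.0, 0.706, 0.708, 0.0]
wrist_force: [0.4, 0.7, 0.3]
finger_gap: 0.0755
clock: 4.8
tcp_pos: [0.482, 0.1761, 0.141]
orientation: [-0.001, 0.707, 0.707, -0.002]
wrist_force: [-0.3, -0.4, 0.1]
finger_gap: 0.0751
t 4.8 tcp [0.482  0.1761 0.141 ] q [-0.001  0.707  0.707 -0.002] F [-0.32 -0.36  0.15] gap 0.0751
[0.483 0.25  0.299] [[1.0, 0.0, -0.0], [0.0, -0.96, -0.29], [-0.0, 0.29, -0.96]]
2537 [0.6602 0.1949 0.0562] [0.038 0.043 0.012]
2193 [0.4814 0.1793 0.0561] [0.051 0.051 0.012]
2344 [0.469  0.1093 0.0561] [0.05  0.051 0.012]
490 [0.6366 0.0832 0.059 ] [0.024 0.017 0.018]
1175 [0.4557 0.0404 0.056 ] [0.051 0.041 0.012]
268 [ 0.469  -0.1037  0.0578] [0.052 0.051 0.015]
141 [0.4819 0.1705 0.0581] [0.049 0.037 0.014]
263 [0.4698 0.1072 0.0585] [0.051 0.051 0.017]
220 [ 0.4559 -0.0364  0.0579] [0.051 0.051 0.015]
212 [0.4562 0.0332 0.0573] [0.05  0.049 0.014]
```

View pics/w1.png

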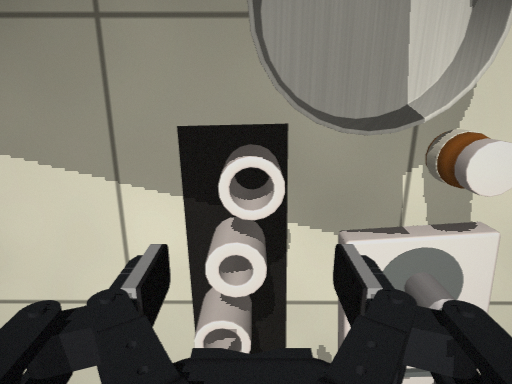

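The wrist view shows sleeve a at (187,252), between the fingers' x span, with b below it and the pin at the lower right. I'll descend and grip.

```bash
python3 -m creep '{"hand":[75,75,75,75,75],"delta_pos":[[0.0,0,0.03],[0,0,0.03],[0,0,0.03],[0,0,0.03],[0,0,0]],"turn":[0,0,0,0,0]}'
python3 -m creep '{"hand":[75,40,40,40,40],"delta_pos":[[0,0,0],[0,0,0],[0,0,0],[0,0,0],[0,0,0]],"turn":[0,0,0,0,0]}'
python3 -m creep '{"hand":[40,40,40,40,40],"delta_pos":[[0,0,0],[0,0,0],[0,0,0],[0,0,0],[0,0,0]],"turn":[0,0,0,0,0]}'
```

```text
clock: 5.32
tcp_pos: [0.4806, 0.1772, 0.0448]
orientation: [-0.002, 0.706, 0.708, -0.002]
wrist_force: [-1.9, -0.5, -0.2]
finger_gap: 0.0747
clock: 5.73
tcp_pos: [0.4845, 0.1775, 0.0491]
orientation: [0.001, 0.707, 0.707, 0.001]
wrist_force: [-0.3, -0.0, -0.0]
finger_gap: 0.0399
clock: 6.15
tcp_pos: [0.4834, 0.1772, 0.0477]
orientation: [-0.0, 0.707, 0.707, 0.0]
wrist_force: [-0.2, 0.3, -0.0]
finger_gap: 0.0399
```

Run:
```python
from loc import *
s=st()
for n in ['wrist','side']:
    c=cam(n);save(c,n+'2.png')
    P=cloud(c);z=P[...,2]
    for p,k in comps(P,(c['depth']>0)&(z>.05)&(z<.068)&(P[...,0]<.55)&(P[...,0]>.3),40): print(n,k,((p.min(0)+p.max(0))/2).round(4),np.ptp(p,0).round(3))
a=cv2.imread('pics/side2.png')
cv2.imwrite('pics/side2c.png',cv2.resize(a[100:300,180:420],None,fx=2.5,fy=2.5))
```

```text
t 6.15 tcp [0.4834 0.1772 0.0477] q [-0.     0.707  0.707  0.   ] F [-0.2   0.26 -0.01] gap 0.0399
wrist 5033 [0.4817 0.1793 0.059 ] [0.05  0.051 0.018]
wrist 2173 [0.4735 0.1201 0.056 ] [0.041 0.03  0.012]
side 51 [0.4387 0.0357 0.057 ] [0.012 0.039 0.014]
side 254 [0.4838 0.1787 0.057 ] [0.049 0.053 0.014]
side 155 [0.4366 0.3765 0.0589] [0.067 0.032 0.018]
side 106 [0.4455 0.4202 0.059 ] [0.054 0.026 0.018]
```

View pics/wrist2.png

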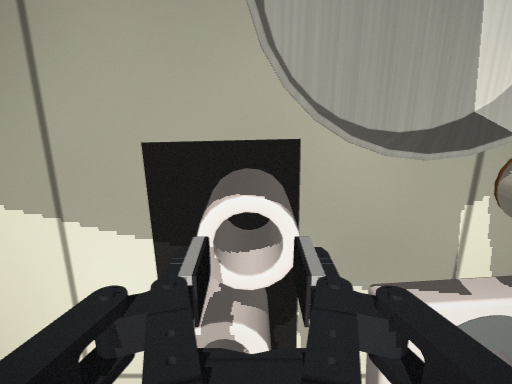

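View pics/side2c.png

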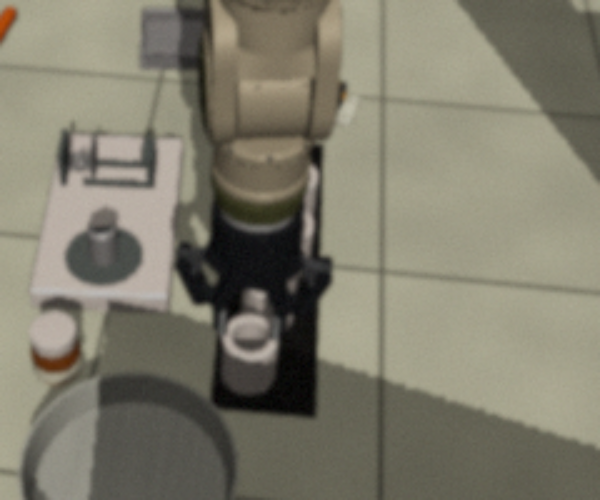

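Run:
```python
from loc import *
c=cam('wrist');P=cloud(c);z=P[...,2]
for r in [240,250,260,270,280,290,300,310]:
    print(r,[(cc,*(P[r,cc]*1000).round(0).astype(int)) for cc in [185,195,200,204,208,215,230,285,292,298,302,306,312,318,322]])
```

```text
240 [(185, np.int64(438), np.int64(154), np.int64(1)), (195, np.int64(458), np.int64(188), np.int64(72)), (200, np.int64(460), np.int64(188), np.int64(73)), (204, np.int64(462), np.int64(188), np.int64(72)), (208, np.int64(463), np.int64(186), np.int64(69)), (215, np.int64(483), np.int64(251), np.int64(206)), (230, np.int64(471), np.int64(166), np.int64(27)), (285, np.int64(500), np.int64(182), np.int64(61)), (292, np.int64(503), np.int64(182), np.int64(60)), (298, np.int64(504), np.int64(188), np.int64(72)), (302, np.int64(506), np.int64(188), np.int64(73)), (306, np.int64(508), np.int64(188), np.int64(72)), (312, np.int64(525), np.int64(153), np.int64(-1)), (318, np.int64(529), np.int64(154), np.int64(0)), (322, np.int64(532), np.int64(153), np.int64(0))]
250 [(185, np.int64(454), np.int64(184), np.int64(74)), (195, np.int64(460), np.int64(188), np.int64(82)), (200, np.int64(462), np.int64(188), np.int64(83)), (204, np.int64(463), np.int64(187), np.int64(81)), (208, np.int64(463), np.int64(181), np.int64(70)), (215, np.int64(465), np.int64(175), np.int64(58)), (230, np.int64(471), 
[... 4368 characters left out ...]
64(462), np.int64(174), np.int64(103)), (200, np.int64(463), np.int64(170), np.int64(98)), (204, np.int64(456), np.int64(131), np.int64(45)), (208, np.int64(459), np.int64(132), np.int64(48)), (215, np.int64(463), np.int64(134), np.int64(49)), (230, np.int64(471), np.int64(135), np.int64(51)), (285, np.int64(508), np.int64(97), np.int64(0)), (292, np.int64(513), np.int64(98), np.int64(1)), (298, np.int64(518), np.int64(96), np.int64(0)), (302, np.int64(503), np.int64(168), np.int64(96)), (306, np.int64(504), np.int64(173), np.int64(102)), (312, np.int64(500), np.int64(193), np.int64(129)), (318, np.int64(502), np.int64(194), np.int64(130)), (322, np.int64(503), np.int64(194), np.int64(130))]
```

Measured from depth, the pad tips are at z≈.069, above the sleeve top, though the TCP reads .048. Something in that height is inconsistent. I'll open, go down 20 mm (safe under either reading) and measure again.

```bash
python3 -m creep '{"hand":[75,75,75,75,75],"delta_pos":[[0,0,0],[0,0,0],[0,0,0],[0,0,0],[0,0,0]],"turn":[0,0,0,0,0]}'
python3 -m creep '{"hand":[75,75,75,75,75],"delta_pos":[[0,0,0.0125],[0,0,0.0125],[0,0,0],[0,0,0],[0,0,0]],"turn":[0,0,0,0,0]}'
python3 - <<'E'
from loc import *
s=st()
c=cam('wrist');save(c,'w3.png');print(c['origin'],Rq(c['orientation']).round(3).tolist())
P=cloud(c);x,y,z=P[...,0],P[...,1],P[...,2]
m=(c['depth']>0)&(abs(y-.177)<.016)&(z>.005)&(abs(x-.483)>.03)&(abs(x-.483)<.06)
for s_ in (-1,1):
    mm=m&(np.sign(x-.483)==s_); q=P[mm]; print(s_,q[:,2].min(),np.histogram(q[:,2],bins=np.arange(0,.14,.01))[0],[np.median(q[(q[:,2]>a)&(q[:,2]<a+.01)][:,0]).round(4) for a in np.arange(.02,.12,.01)])
E
```

```text
clock: 6.72
tcp_pos: [0.4835, 0.1772, 0.0477]
orientation: [-0.0, 0.707, 0.707, 0.0]
wrist_force: [-0.4, 0.7, 0.0]
finger_gap: 0.075
clock: 7.13
tcp_pos: [0.4831, 0.1772, 0.0273]
orientation: [-0.0, 0.707, 0.707, -0.0]
wrist_force: [0.0, 0.1, 0.6]
finger_gap: 0.0751
t 7.13 tcp [0.4831 0.1772 0.0273] q [-0.     0.707  0.707 -0.   ] F [0.02 0.15 0.63] gap 0.0751
[0.48304535 0.25073337 0.18545038] [[1.0, 0.0, -0.001], [0.0, -0.957, -0.29], [-0.001, 0.29, -0.957]]
-1 0.05105324996591737 [   0    0    0    0    0  285  654  808  906  962 4092  970  780    2] [np.float64(nan), np.float64(nan), np.float64(nan), np.float64(0.4455), np.float64(0.4454), np.float64(0.4453), np.float64(0.445), np.float64(0.4375), np.float64(0.4302), np.float64(0.426)]
1 0.05184919312397021 [   0    0    0    0    0  296  646  812  917  937 4062  987  868    2] [np.float64(nan), np.float64(nan), np.float64(nan), np.float64(0.5207), np.float64(0.5208), np.float64(0.5209), np.float64(0.5213), np.float64(0.5287), np.float64(0.5358), np.float64(0.5401)]
  return _methods._mean(a, axis=axis, dtype=dtype,
  ret = ret.dtype.type(ret / rcount)
```

View pics/w3.png

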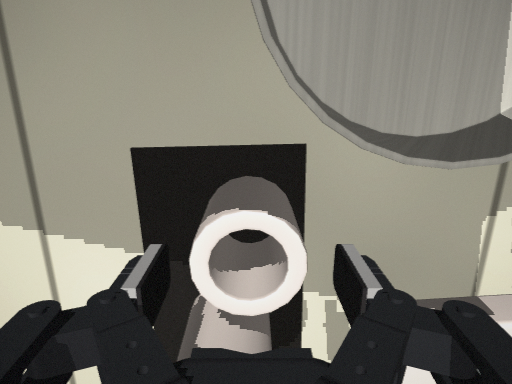

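Confirmed: the fingertips are really about 22 mm above the reported TCP z (.051 against .027), so I'll use that measured offset. I'll go 16 mm lower and grip.

```bash
python3 -m creep '{"hand":[75,75,75,75,75],"delta_pos":[[0,0,0.010],[0,0,0.010],[0,0,0],[0,0,0],[0,0,0]],"turn":[0,0,0,0,0]}'
python3 -m creep '{"hand":[40,40,40,40,40],"delta_pos":[[0,0,0],[0,0,0],[0,0,0],[0,0,0],[0,0,0]],"turn":[0,0,0,0,0]}'
python3 -m creep '{"hand":[40,40,40,40,40],"delta_pos":[[0,0,0],[0,0,0],[0,0,0],[0,0,0],[0,0,0]],"turn":[0,0,0,0,0]}'
```

```text
clock: 7.6
tcp_pos: [0.4832, 0.1772, 0.0115]
orientation: [-0.0, 0.707, 0.707, -0.0]
wrist_force: [0.4, 0.5, 0.7]
finger_gap: 0.0751
clock: 8.02
tcp_pos: [0.4837, 0.1773, 0.0123]
orientation: [0.0, 0.707, 0.707, 0.0]
wrist_force: [-1.2, -0.4, 4.5]
finger_gap: 0.051
clock: 8.43
tcp_pos: [0.4837, 0.1773, 0.0123]
orientation: [0.0, 0.707, 0.707, 0.0]
wrist_force: [-1.8, -0.0, 5.4]
finger_gap: 0.0514
```

```bash
python3 -m creep '{"hand":[40,40,40,40,40],"delta_pos":[[0,0,-0.03],[0,0,-0.045],[0,0,-0.045],[0,0,-0.01],[0,0,0]],"turn":[0,0,0,0,0]}'
python3 -m creep '{"hand":[40,40,40,40,40],"delta_pos":[[-0.0255,0.0394,0],[-0.0255,0.0394,0],[-0.0255,0.0394,0],[-0.0255,0.0394,0],[-0.0255,0.0394,0]],"turn":[0,0,0,0,0]}'
python3 -m creep '{"hand":[40,40,40,40,40],"delta_pos":[[0,0,0],[0,0,0],[0,0,0],[0,0,0],[0,0,0]],"turn":[0,0,0,0,0]}'
python3 - <<'E'
from loc import *
s=st()
for n in ['wrist','side','top']:
    c=cam(n);save(c,n+'4.png')
    P=cloud(c);z=P[...,2];t=s['tcp_pos'][2]-.0117+.06
    for p,k in comps(P,(c['depth']>0)&(z>t-.01)&(z<t+.008)&(abs(P[...,0]-.64)<.06)&(abs(P[...,1]-.075)<.06),30): print(n,k,((p.min(0)+p.max(0))/2).round(4),np.ptp(p,0).round(3))
E
```

```text
clock: 8.85
tcp_pos: [0.486, 0.1778, 0.1188]
orientation: [0.002, 0.707, 0.707, 0.003]
wrist_force: [0.7, 0.0, -0.7]
finger_gap: 0.0515
clock: 9.27
tcp_pos: [0.6411, 0.0742, 0.1131]
orientation: [-0.001, 0.707, 0.707, -0.001]
wrist_force: [0.6, 0.4, -0.3]
finger_gap: 0.0516
clock: 9.68
tcp_pos: [0.6396, 0.0762, 0.1153]
orientation: [-0.001, 0.707, 0.708, -0.0]
wrist_force: [-0.2, -0.5, -0.9]
finger_gap: 0.0513
t 9.68 tcp [0.6396 0.0762 0.1153] q [-0.001  0.707  0.708 -0.   ] F [-0.18 -0.47 -0.94] gap 0.0513
wrist 10927 [0.6396 0.0779 0.1626] [0.079 0.053 0.018]
side 328 [0.6429 0.0784 0.1625] [0.079 0.053 0.018]
```

View pics/wrist4.png

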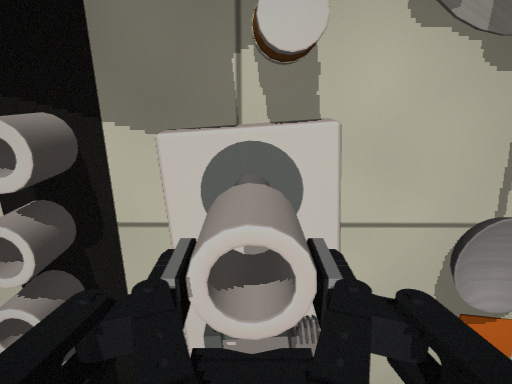

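View pics/side4.png

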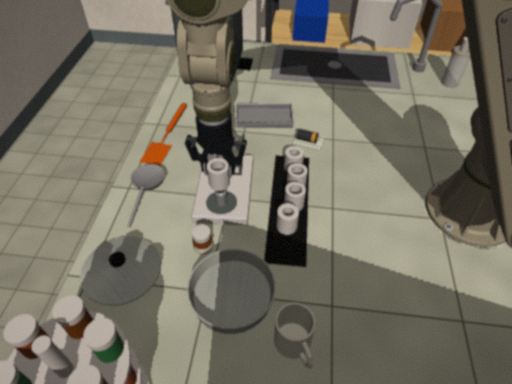

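```bash
python3 -m creep '{"hand":[40,40,40,40,40],"delta_pos":[[-0.0012,0.001,0.015],[0,0,0.015],[0,0,0],[0,0,0],[0,0,0]],"turn":[0,0,0,0,0]}'
python3 -m creep '{"hand":[40,40,40,40,40],"delta_pos":[[0,0,0.005],[0,0,0.005],[0,0,0.005],[0,0,0],[0,0,0]],"turn":[0,0,0,0,0]}'
python3 -m creep '{"hand":[40,40,40,40,40],"delta_pos":[[0,0,0],[0,0,0],[0,0,0],[0,0,0],[0,0,0]],"turn":[0,0,0,0,0]}'
```

```text
clock: 10.25
tcp_pos: [0.642, 0.0745, 0.0925]
orientation: [0.0, 0.707, 0.707, 0.0]
wrist_force: [0.3, -0.6, -0.8]
finger_gap: 0.0516
clock: 10.67
tcp_pos: [0.6416, 0.0743, 0.0792]
orientation: [-0.0, 0.707, 0.707, -0.0]
wrist_force: [-0.3, 0.4, -1.1]
finger_gap: 0.0515
clock: 11.08
tcp_pos: [0.6419, 0.0743, 0.0798]
orientation: [0.0, 0.707, 0.707, 0.0]
wrist_force: [0.2, -0.5, 0.2]
finger_gap: 0.0516
```

```bash
python3 -m creep '{"hand":[40,40,40,40,40],"delta_pos":[[0,0,0.01],[0,0,0.01],[0,0,0.01],[0,0,0.005],[0,0,0.005]],"turn":[0,0,0,0,0]}'
python3 -m creep '{"hand":[40,40,40,40,40],"delta_pos":[[0,0,0.005],[0,0,0.004],[0,0,0],[0,0,0],[0,0,0]],"turn":[0,0,0,0,0]}'
```

```text
clock: 11.5
tcp_pos: [0.6416, 0.0742, 0.0464]
orientation: [-0.0, 0.707, 0.707, -0.0]
wrist_force: [-0.6, -0.4, -1.1]
finger_gap: 0.0516
clock: 11.92
tcp_pos: [0.6419, 0.0743, 0.0423]
orientation: [0.0, 0.707, 0.707, 0.0]
wrist_force: [-4.7, 0.4, 10.1]
finger_gap: 0.0515
```

It went fully home: bottom on the slab at 10 N, tcp z .042. Sleeve a goes to the far slot of the tray.

```bash
python3 -m creep '{"hand":[40,40,40,40,40],"delta_pos":[[0,0,-0.03],[0,0,-0.04],[0,0,-0.04],[0,0,0],[0,0,0]],"turn":[0,0,0,0,0]}'
python3 -m creep '{"hand":[40,40,40,40,40],"delta_pos":[[-0.048,-0.0019,0],[-0.048,-0.0019,0],[-0.048,-0.0019,0],[-0.048,-0.0019,0],[-0.048,-0.0019,0]],"turn":[0,0,0,0,0]}'
python3 -m creep '{"hand":[40,40,40,40,40],"delta_pos":[[-0.048,-0.0019,0],[-0.048,-0.0019,0],[-0.048,-0.0019,0],[-0.048,-0.0019,0],[-0.047,-0.0019,0]],"turn":[0,0,0,0,0]}'
python3 -m creep '{"hand":[40,40,40,40,40],"delta_pos":[[0,0,0],[0,0,0.04],[0,0,0.04],[0,0,0],[0,0,0]],"turn":[0,0,0,0,0]}'
python3 - <<'E'
from loc import *
s=st()
c=cam('wrist');save(c,'w5.png')
P=cloud(c);z=P[...,2]
for r in env.pinpoint('wrist','tray'): print(ray(c,r['location'],0).round(4),r['score'])
m=(c['depth']>0)&(z>.015)&(z<.026)&(P[...,1]<-.2)
q=P[m]; print(len(q),q.min(0),q.max(0)); print(cv2.minAreaRect((q[:,:2]*1000).astype(np.float32)))
E
```

```text
clock: 12.33
tcp_pos: [0.6442, 0.0742, 0.1314]
orientation: [0.002, 0.707, 0.707, 0.002]
wrist_force: [0.2, -1.0, -1.8]
finger_gap: 0.0511
clock: 12.75
tcp_pos: [0.6332, -0.119, 0.1268]
orientation: [-0.001, 0.707, 0.707, -0.0]
wrist_force: [0.8, 0.4, -0.9]
finger_gap: 0.0515
clock: 13.17
tcp_pos: [0.6256, -0.3105, 0.1266]
orientation: [-0.001, 0.707, 0.707, -0.0]
wrist_force: [1.2, 0.7, -0.9]
finger_gap: 0.0514
clock: 13.58
tcp_pos: [0.6241, -0.3072, 0.061]
orientation: [-0.004, 0.707, 0.707, -0.001]
wrist_force: [1.1, 0.8, -0.1]
finger_gap: 0.0515
t 13.58 tcp [ 0.6241 -0.3072  0.061 ] q [-0.004  0.707  0.707 -0.001] F [ 1.07  0.77 -0.1 ] gap 0.0515
[ 0.5742 -0.319   0.    ] 0.67
4719 [ 0.48005488 -0.37341622  0.01500078] [ 0.66642996 -0.25501027  0.02405   ]
((574.8637084960938, -315.3642883300781), (180.56130981445312, 99.05135345458984), 7.4568891525268555)
```

View pics/w5.png

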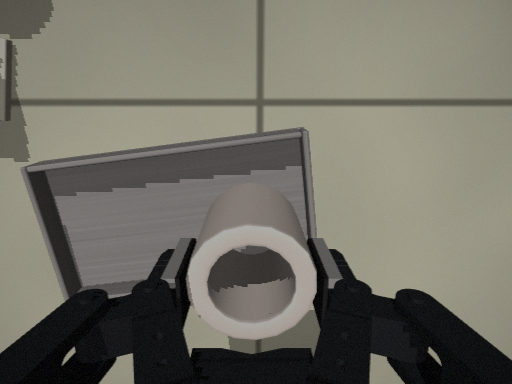

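```bash
python3 -m creep '{"hand":[40,40,40,40,40],"delta_pos":[[-0.002,0.007,0.01],[0,0,0.02],[0,0,0.015],[0,0,0.0075],[0,0,0]],"turn":[0,0,0,0,0]}'
python3 -m creep '{"hand":[40,62,62,62,62],"delta_pos":[[0,0,0],[0,0,0],[0,0,0],[0,0,0],[0,0,0]],"turn":[0,0,0,0,0]}'
python3 -m creep '{"hand":[62,62,62,62,62],"delta_pos":[[0,0,-0.03],[0,0,-0.045],[0,0,-0.045],[0,0,0],[0,0,0]],"turn":[0,0,0,0,0]}'
python3 - <<'E'
from loc import *
s=st()
c=cam('wrist');save(c,'w6.png')
for n in ['top','side','wrist']:
  c=cam(n);P=cloud(c);z=P[...,2]
  for p,k in comps(P,(c['depth']>0)&(z>.05)&(z<.073)&(P[...,0]<.72)&(P[...,0]>.4)&(P[...,1]<.24),40): print(n,k,((p.min(0)+p.max(0))/2).round(4),np.ptp(p,0).round(3))
E
```

```text
clock: 14.1
tcp_pos: [0.6315, -0.3098, 0.0208]
orientation: [-0.001, 0.707, 0.707, -0.0]
wrist_force: [-0.5, 0.1, -1.5]
finger_gap: 0.0517
clock: 14.52
tcp_pos: [0.6327, -0.3108, 0.0233]
orientation: [0.001, 0.707, 0.707, 0.0]
wrist_force: [-0.6, 1.0, 0.2]
finger_gap: 0.0623
clock: 14.93
tcp_pos: [0.6343, -0.3119, 0.1225]
orientation: [0.004, 0.707, 0.707, 0.001]
wrist_force: [-0.4, 0.2, -0.1]
finger_gap: 0.0619
t 14.93 tcp [ 0.6343 -0.3119  0.1225] q [0.004 0.707 0.707 0.001] F [-0.43  0.21 -0.07] gap 0.0619
top 73 [ 0.6925 -0.036   0.0614] [0.025 0.04  0.022]
top 226 [0.665  0.1932 0.058 ] [0.043 0.043 0.016]
top 259 [ 0.6333 -0.31    0.0605] [0.051 0.052 0.021]
top 41 [0.6349 0.0744 0.0615] [0.018 0.028 0.023]
top 170 [0.4703 0.1105 0.0582] [0.049 0.045 0.015]
side 171 [ 0.6351 -0.3089  0.0592] [0.049 0.055 0.018]
side 208 [ 0.4699 -0.1014  0.0573] [0.05  0.052 0.014]
side 44 [ 0.6139 -0.0377  0.0617] [0.013 0.032 0.023]
side 202 [ 0.4572 -0.0339  0.0579] [0.049 0.05  0.016]
side 73 [0.6413 0.0831 0.0612] [0.028 0.018 0.022]
side 215 [0.4221 0.0668 0.058 ] [0.044 0.053 0.016]
side 276 [0.4714 0.108  0.0577] [0.051 0.053 0.015]
side 264 [0.6655 0.1955 0.0575] [0.042 0.044 0.015]
wrist 2927 [ 0.6326 -0.3088  0.058 ] [0.051 0.052 0.016]
```

View pics/w6.png

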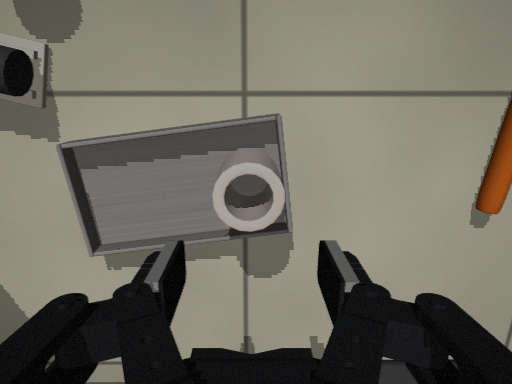

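Sleeve a stands in the tray. Sleeve c has been knocked to about (.4215,.066), close to b, so for b I'll turn the jaws 25° to keep the finger clear of c.

```bash
python3 -m creep '{"hand":[72,72,72,72,72],"delta_pos":[[0.0437,-0.017,0],[0.0437,-0.017,0],[0.0437,-0.017,0],[0.0437,-0.017,0],[0.0437,-0.017,0]],"turn":[0,0,0,0,0]}'
python3 -m creep '{"hand":[72,72,72,72,72],"delta_pos":[[0.0437,-0.017,0],[0.0437,-0.017,0],[0.0437,-0.017,0],[0.0437,-0.017,0],[0.0437,-0.017,0]],"turn":[0,0,0,0,0]}'
python3 -m creep '{"hand":[72,72,72,72,72],"delta_pos":[[0.0434,-0.0172,0],[0.0434,-0.0172,0],[0,0,0],[0,0,0],[0,0,0]],"turn":[0,0,0,0,0]}'
python3 -m creep '{"hand":[72,72,72,72,72],"delta_pos":[[0,0,0],[0,0,0],[0,0,0],[0,0,0],[0,0,0]],"turn":[1,1,1,1,1]}'
cat > look.py <<'E'
from loc import *
import sys
s=st()
for n in ['top','side','wrist']:
  c=cam(n);save(c,sys.argv[1]+n+'.png');P=cloud(c);z=P[...,2]
  for p,k in comps(P,(c['depth']>0)&(z>.05)&(z<.066)&(P[...,0]<.56)&(P[...,0]>.36)&(abs(P[...,1])<.24),40): print(n,k,((p.min(0)+p.max(0))/2).round(4),np.ptp(p,0).round(3))
E
python3 look.py l7
```

```text
clock: 15.55
tcp_pos: [0.5622, -0.1339, 0.1167]
orientation: [-0.001, 0.707, 0.707, -0.001]
wrist_force: [1.3, -0.1, 1.2]
finger_gap: 0.0722
clock: 15.97
tcp_pos: [0.4942, 0.0406, 0.1172]
orientation: [-0.001, 0.707, 0.707, -0.001]
wrist_force: [0.7, 0.8, -0.1]
finger_gap: 0.072
clock: 16.38
tcp_pos: [0.4683, 0.1085, 0.1178]
orientation: [-0.0, 0.707, 0.707, -0.001]
wrist_force: [0.6, -0.4, 0.1]
finger_gap: 0.0719
clock: 16.8
tcp_pos: [0.4693, 0.1068, 0.118]
orientation: [-0.0, 0.845, 0.534, -0.0]
wrist_force: [0.4, -0.6, 0.4]
finger_gap: 0.0718
t 16.8 tcp [0.4693 0.1068 0.118 ] q [-0.     0.845  0.534 -0.   ] F [ 0.39 -0.59  0.35] gap 0.0718
top 271 [ 0.4688 -0.1039  0.0582] [0.052 0.051 0.015]
top 219 [ 0.4558 -0.0364  0.0579] [0.051 0.051 0.015]
top 83 [0.4198 0.0507 0.0595] [0.046 0.021 0.011]
side 59 [ 0.4669 -0.0212  0.0578] [0.029 0.028 0.013]
side 215 [0.4191 0.0667 0.0577] [0.05  0.054 0.015]
side 283 [0.4714 0.1088 0.0574] [0.051 0.052 0.015]
wrist 3143 [0.4689 0.1089 0.0562] [0.051 0.051 0.012]
wrist 2443 [0.417  0.0664 0.0559] [0.051 0.052 0.012]
wrist 1045 [ 0.4567 -0.0295  0.056 ] [0.047 0.041 0.012]
```

View pics/l7wrist.png

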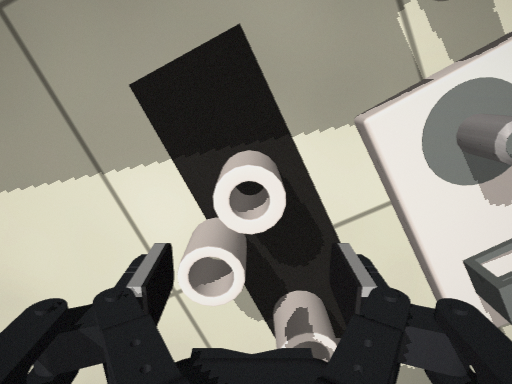

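```bash
python3 -m creep '{"hand":[72,72,72,72,72],"delta_pos":[[0.001,0.001,0.03],[0,0,0.04],[0,0,0.04],[0,0,0.0225],[0,0,0]],"turn":[0,0,0,0,0]}'
python3 -m creep '{"hand":[72,40,40,40,40],"delta_pos":[[0,0,0],[0,0,0],[0,0,0],[0,0,0],[0,0,0]],"turn":[0,0,0,0,0]}'
python3 -m creep '{"hand":[40,40,40,40,40],"delta_pos":[[0,0,0],[0,0,0],[0,0,0],[0,0,0],[0,0,0]],"turn":[0,0,0,0,0]}'
python3 -m creep '{"hand":[40,40,40,40,40],"delta_pos":[[0,0,-0.03],[0,0,-0.045],[0,0,-0.045],[0,0,-0.01],[0,0,0]],"turn":[0,0,0,0,0]}'
python3 -m creep '{"hand":[40,40,40,40,40],"delta_pos":[[0,0,0],[0,0,0],[0,0,0],[0,0,0],[0,0,0]],"turn":[-1,-1,-1,-1,-1]}'
```

```text
clock: 17.37
tcp_pos: [0.4664, 0.1079, 0.0086]
orientation: [-0.002, 0.843, 0.538, -0.003]
wrist_force: [-0.1, -0.9, 0.0]
finger_gap: 0.0721
clock: 17.78
tcp_pos: [0.4715, 0.1088, 0.0143]
orientation: [0.001, 0.843, 0.537, 0.002]
wrist_force: [-1.3, -0.6, 5.9]
finger_gap: 0.0515
clock: 18.2
tcp_pos: [0.4715, 0.1088, 0.0143]
orientation: [0.001, 0.843, 0.537, 0.002]
wrist_force: [-1.1, -1.2, 6.5]
finger_gap: 0.0509
clock: 18.62
tcp_pos: [0.4728, 0.1092, 0.1203]
orientation: [0.002, 0.843, 0.537, 0.004]
wrist_force: [0.9, -0.7, -1.6]
finger_gap: 0.0515
clock: 19.03
tcp_pos: [0.4687, 0.1089, 0.1149]
orientation: [-0.001, 0.705, 0.709, -0.001]
wrist_force: [-0.3, 0.4, -1.1]
finger_gap: 0.0518
```

```bash
python3 -m creep '{"hand":[40,40,40,40,40],"delta_pos":[[-0.0084,0.0432,0],[-0.0084,0.0432,0],[-0.0084,0.0432,0],[-0.0084,0.0432,0],[-0.0084,0.0432,0]],"turn":[0,0,0,0,0]}'
python3 -m creep '{"hand":[40,40,40,40,40],"delta_pos":[[0,0,0],[0,0,0.01],[0,0,0.01],[0,0,0],[0,0,0]],"turn":[0,0,0,0,0]}'
python3 - <<'E'
from loc import *
s=st()
for n in ['wrist','side']:
    c=cam(n);save(c,n+'8.png')
    P=cloud(c);z=P[...,2];t=s['tcp_pos'][2]-.0135+.06
    for p,k in comps(P,(c['depth']>0)&(z>t-.006)&(z<t+.008)&(abs(P[...,0]-.6415)<.022)&(abs(P[...,1]-.075)<.06),30): print(n,k,((p.min(0)+p.max(0))/2).round(4),np.ptp(p,0).round(3))
E
```

```text
clock: 19.45
tcp_pos: [0.6431, 0.075, 0.1144]
orientation: [-0.001, 0.707, 0.707, -0.001]
wrist_force: [1.4, 0.3, -1.1]
finger_gap: 0.0515
clock: 19.87
tcp_pos: [0.6402, 0.0758, 0.0991]
orientation: [-0.001, 0.707, 0.707, -0.001]
wrist_force: [-0.9, 0.0, 0.1]
finger_gap: 0.0514
t 19.87 tcp [0.6402 0.0758 0.0991] q [-0.001  0.707  0.707 -0.001] F [-0.86  0.05  0.1 ] gap 0.0514
wrist 8217 [0.6415 0.0747 0.1432] [0.044 0.053 0.007]
side 221 [0.6414 0.0751 0.1452] [0.044 0.051 0.011]
```

View pics/wrist8.png

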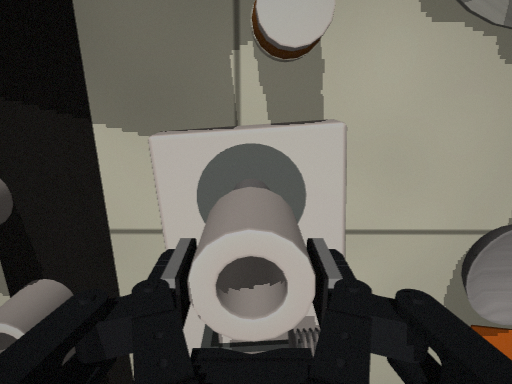

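```bash
python3 -m creep '{"hand":[40,40,40,40,40],"delta_pos":[[0.0017,0.001,0],[0,0,0.005],[0,0,0.005],[0,0,0],[0,0,0]],"turn":[0,0,0,0,0]}'
python3 -m creep '{"hand":[40,40,40,40,40],"delta_pos":[[0,0,0.0025],[0,0,0.0025],[0,0,0],[0,0,0],[0,0,0]],"turn":[0,0,0,0,0]}'
```

```text
clock: 20.38
tcp_pos: [0.643, 0.0767, 0.0921]
orientation: [-0.0, 0.707, 0.707, -0.0]
wrist_force: [1.0, 0.3, -1.6]
finger_gap: 0.0515
clock: 20.8
tcp_pos: [0.6437, 0.0766, 0.089]
orientation: [0.0, 0.707, 0.707, 0.0]
wrist_force: [-0.4, 0.3, 3.7]
finger_gap: 0.0514
```

```bash
python3 -m creep '{"hand":[40,40,40,40,40],"delta_pos":[[0,-0.0022,0],[0,0,0.0025],[0,0,0],[0,0,0],[0,0,0]],"turn":[0,0,0,0,0]}'
python3 -m creep '{"hand":[40,40,40,40,40],"delta_pos":[[0,0,0.002],[0,0,0],[0,0,0],[0,0,0],[0,0,0]],"turn":[0,0,0,0,0]}'
python3 - <<'E'
from loc import *
s=st()
c=cam('side');save(c,'side9.png')
a=c['pixels'][130:230,170:270,::-1]
cv2.imwrite('pics/side9c.png',cv2.resize(a,None,fx=5,fy=5,interpolation=cv2.INTER_CUBIC))
E
```

```text
clock: 21.22
tcp_pos: [0.6413, 0.0767, 0.0868]
orientation: [-0.0, 0.707, 0.707, 0.0]
wrist_force: [-1.9, -0.5, 6.0]
finger_gap: 0.0514
clock: 21.63
tcp_pos: [0.6415, 0.0767, 0.0866]
orientation: [0.0, 0.707, 0.707, 0.0]
wrist_force: [-2.9, 0.1, 11.9]
finger_gap: 0.0517
t 21.63 tcp [0.6415 0.0767 0.0866] q [0.    0.707 0.707 0.   ] F [-2.89  0.1  11.92] gap 0.0517
```

View pics/side9c.png

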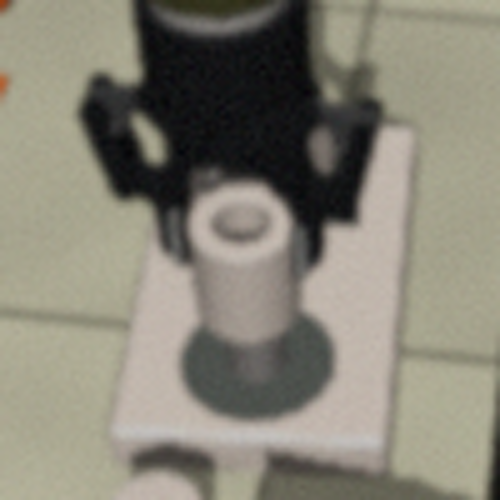

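The pin stops sleeve b at its top (12 N, pin visible below it), so it goes to the pan.

```bash
python3 -m creep '{"hand":[40,40,40,40,40],"delta_pos":[[0,0,-0.03],[0,0,-0.04],[0.0422,-0.0105,0],[0.0422,-0.0105,0],[0.0422,-0.0105,0]],"turn":[0,0,0,0,0]}'
python3 -m creep '{"hand":[40,40,40,40,40],"delta_pos":[[0.0422,-0.0105,0],[0.0422,-0.0105,0],[0.0422,-0.0105,0],[0.0422,-0.0105,0],[0.0422,-0.0105,0]],"turn":[0,0,0,0,0]}'
python3 -m creep '{"hand":[40,40,40,40,40],"delta_pos":[[0,0,0.04],[0,0,0.04],[0,0,0.03],[0,0,0.015],[0,0,0]],"turn":[0,0,0,0,0]}'
```

```text
clock: 22.1
tcp_pos: [0.6163, 0.1783, 0.1409]
orientation: [-0.0, 0.708, 0.706, 0.0]
wrist_force: [0.4, 0.4, -1.2]
finger_gap: 0.0513
clock: 22.52
tcp_pos: [0.5732, 0.3481, 0.14]
orientation: [-0.0, 0.707, 0.707, -0.001]
wrist_force: [0.8, -0.7, -1.2]
finger_gap: 0.0513
clock: 22.93
tcp_pos: [0.5713, 0.3454, 0.0364]
orientation: [-0.001, 0.707, 0.707, -0.004]
wrist_force: [1.0, 0.2, -0.9]
finger_gap: 0.0513
```

```bash
python3 -m creep '{"hand":[40,40,40,40,40],"delta_pos":[[0,0,0.01],[0,0,0.01],[0,0,0],[0,0,0],[0,0,0]],"turn":[0,0,0,0,0]}'
python3 -m creep '{"hand":[62,62,62,62,62],"delta_pos":[[0,0,0],[0,0,0],[0,0,0],[0,0,0],[0,0,0]],"turn":[0,0,0,0,0]}'
python3 -m creep '{"hand":[65,65,65,65,65],"delta_pos":[[0,0,-0.03],[0,0,-0.045],[0,0,-0.045],[0,0,-0.01],[0,0,0]],"turn":[0,0,0,0,0]}'
python3 look.py l10
```

```text
clock: 23.35
tcp_pos: [0.5752, 0.3469, 0.026]
orientation: [0.0, 0.707, 0.707, 0.001]
wrist_force: [-0.8, 0.9, -1.6]
finger_gap: 0.0515
clock: 23.77
tcp_pos: [0.5746, 0.3468, 0.0252]
orientation: [0.0, 0.707, 0.707, 0.0]
wrist_force: [-0.4, -0.0, 0.0]
finger_gap: 0.0617
clock: 24.18
tcp_pos: [0.5769, 0.3479, 0.1335]
orientation: [0.001, 0.707, 0.707, 0.004]
wrist_force: [-0.3, 0.7, 0.2]
finger_gap: 0.0653
t 24.18 tcp [0.5769 0.3479 0.1335] q [0.001 0.707 0.707 0.004] F [-0.3   0.68  0.16] gap 0.0653
top 267 [ 0.4687 -0.1042  0.0579] [0.052 0.051 0.016]
top 222 [ 0.4559 -0.0363  0.0579] [0.051 0.051 0.015]
top 220 [0.4178 0.0647 0.0575] [0.051 0.049 0.015]
side 207 [ 0.4699 -0.1021  0.0577] [0.051 0.052 0.015]
side 201 [ 0.4572 -0.0347  0.0575] [0.049 0.053 0.015]
side 237 [0.419  0.0663 0.0573] [0.05  0.052 0.015]
```

View pics/l10wrist.png

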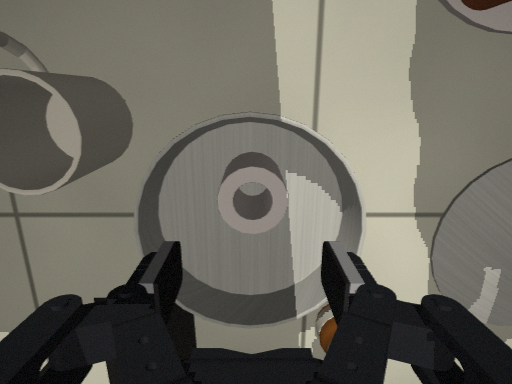

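```bash
python3 -m creep '{"hand":[72,72,72,72,72],"delta_pos":[[-0.0391,-0.0217,0],[-0.0391,-0.0217,0],[-0.0391,-0.0217,0],[-0.0391,-0.0217,0],[-0.0391,-0.0217,0]],"turn":[0,0,0,0,0]}'
python3 -m creep '{"hand":[72,72,72,72,72],"delta_pos":[[-0.0391,-0.0217,0],[-0.0391,-0.0217,0],[-0.0391,-0.0217,0],[-0.0391,-0.0217,0],[0,0,0]],"turn":[0,0,0,0,0]}'
python3 -m creep '{"hand":[72,72,72,72,72],"delta_pos":[[0,0,0.03],[0,0,0.03],[0,0,0],[0,0,0],[0,0,0]],"turn":[0,0,0,0,0]}'
python3 look.py l11
```

```text
clock: 24.75
tcp_pos: [0.4849, 0.1888, 0.1264]
orientation: [-0.001, 0.707, 0.707, -0.002]
wrist_force: [0.0, -1.0, 1.0]
finger_gap: 0.0721
clock: 25.17
tcp_pos: [0.4128, 0.0617, 0.1266]
orientation: [-0.002, 0.709, 0.705, -0.003]
wrist_force: [0.1, 0.2, -0.1]
finger_gap: 0.0721
clock: 25.58
tcp_pos: [0.4179, 0.0655, 0.0808]
orientation: [-0.001, 0.707, 0.707, -0.0]
wrist_force: [-0.2, -0.1, -0.6]
finger_gap: 0.0719
t 25.58 tcp [0.4179 0.0655 0.0808] q [-0.001  0.707  0.707 -0.   ] F [-0.25 -0.09 -0.59] gap 0.0719
top 269 [ 0.4689 -0.1039  0.0577] [0.051 0.051 0.015]
top 153 [ 0.456  -0.0428  0.0581] [0.051 0.039 0.014]
side 58 [ 0.4751 -0.1201  0.0574] [0.036 0.018 0.013]
side 53 [ 0.4443 -0.0233  0.0581] [0.023 0.03  0.016]
side 235 [0.419  0.0669 0.0579] [0.05  0.053 0.016]
wrist 3705 [0.4165 0.0664 0.0561] [0.051 0.052 0.012]
wrist 1537 [ 0.4541 -0.0261  0.0559] [0.05  0.035 0.012]
```

```bash
python3 -m creep '{"hand":[72,72,72,72,72],"delta_pos":[[0,0,0.03],[0,0,0.03],[0,0,0.0235],[0,0,0],[0,0,0]],"turn":[0,0,0,0,0]}'
python3 -m creep '{"hand":[40,40,40,40,40],"delta_pos":[[0,0,0],[0,0,0],[0,0,0],[0,0,0],[0,0,0]],"turn":[0,0,0,0,0]}'
python3 -m creep '{"hand":[40,40,40,40,40],"delta_pos":[[0,0,0],[0,0,-0.03],[0,0,-0.045],[0,0,-0.045],[0,0,0]],"turn":[0,0,0,0,0]}'
python3 -m creep '{"hand":[40,40,40,40,40],"delta_pos":[[0.0022,0.0466,0],[0.0022,0.0466,0],[0.0022,0.0466,0],[0.0022,0.0466,0],[0.0022,0.0466,0]],"turn":[0,0,0,0,0]}'
python3 -m creep '{"hand":[40,40,40,40,40],"delta_pos":[[0.0022,0.0466,0],[0,0,0],[0,0,0.01],[0,0,0],[0,0,0]],"turn":[0,0,0,0,0]}'
cat > atpin.py <<'E'
from loc import *
import sys
s=st()
for n in ['wrist','side']:
    c=cam(n);save(c,sys.argv[1]+n+'.png')
    P=cloud(c);z=P[...,2];t=s['tcp_pos'][2]-.0125+.06
    for p,k in comps(P,(c['depth']>0)&(z>t-.006)&(z<t+.008)&(abs(P[...,0]-.6415)<.022)&(abs(P[...,1]-.075)<.06),30): print(n,k,((p.min(0)+p.max(0))/2).round(4),np.ptp(p,0).round(3))
E
python3 atpin.py l12
```

```text
clock: 26.15
tcp_pos: [0.4178, 0.0654, 0.0142]
orientation: [-0.001, 0.707, 0.707, -0.0]
wrist_force: [-0.7, -0.1, 0.6]
finger_gap: 0.0721
clock: 26.57
tcp_pos: [0.4196, 0.0652, 0.0157]
orientation: [0.001, 0.707, 0.707, 0.001]
wrist_force: [-1.4, -0.1, 7.0]
finger_gap: 0.0497
clock: 26.98
tcp_pos: [0.4229, 0.0651, 0.1169]
orientation: [0.004, 0.707, 0.707, 0.004]
wrist_force: [0.9, 0.9, -1.1]
finger_gap: 0.0497
clock: 27.4
tcp_pos: [0.6065, 0.0741, 0.1104]
orientation: [0.0, 0.707, 0.707, 0.0]
wrist_force: [0.1, -0.7, -0.9]
finger_gap: 0.0497
clock: 27.82
tcp_pos: [0.6398, 0.0759, 0.1012]
orientation: [-0.001, 0.707, 0.707, -0.001]
wrist_force: [-0.0, 0.2, -0.3]
finger_gap: 0.0498
t 27.82 tcp [0.6398 0.0759 0.1012] q [-0.001  0.707  0.707 -0.001] F [-0.02  0.15 -0.34] gap 0.0498
wrist 6099 [0.6415 0.0771 0.1453] [0.044 0.052 0.005]
side 173 [0.6414 0.0775 0.1463] [0.044 0.052 0.007]
```

View pics/l12wrist.png

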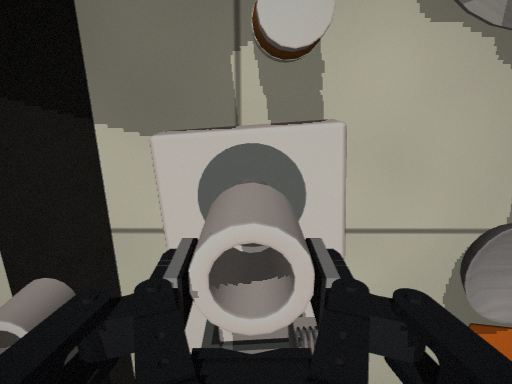

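```bash
python3 -m creep '{"hand":[40,40,40,40,40],"delta_pos":[[-0.0006,0.0012,0.005],[0,0,0.0075],[0,0,0.005],[0,0,0.005],[0,0,0]],"turn":[0,0,0,0,0]}'
python3 -m creep '{"hand":[40,40,40,40,40],"delta_pos":[[0,0,0],[0,0,0],[0,0,0],[0,0,0],[0,0,0]],"turn":[0,0,0,0,0]}'
```

```text
clock: 28.33
tcp_pos: [0.6418, 0.0753, 0.0828]
orientation: [-0.001, 0.707, 0.707, -0.001]
wrist_force: [-0.7, 0.0, -0.2]
finger_gap: 0.05
clock: 28.75
tcp_pos: [0.6421, 0.0753, 0.0837]
orientation: [-0.001, 0.707, 0.707, -0.001]
wrist_force: [-2.9, 0.4, -3.2]
finger_gap: 0.0498
```

```bash
python3 -m creep '{"hand":[40,40,40,40,40],"delta_pos":[[0,-0.0006,0.01],[0,0,0.01],[0,0,0.01],[0,0,0.005],[0,0,0.005]],"turn":[0,0,0,0,0]}'
python3 -m creep '{"hand":[40,40,40,40,40],"delta_pos":[[0,0,0.005],[0,0,0.004],[0,0,0],[0,0,0],[0,0,0]],"turn":[0,0,0,0,0]}'
python3 atpin.py l13
python3 - <<'E'
import cv2
a=cv2.imread('pics/l13side.png')[130:230,170:270]
cv2.imwrite('pics/l13c.png',cv2.resize(a,None,fx=5,fy=5,interpolation=cv2.INTER_CUBIC))
E
```

```text
clock: 29.17
tcp_pos: [0.6419, 0.0753, 0.0516]
orientation: [-0.0, 0.707, 0.707, -0.0]
wrist_force: [-5.3, -0.0, 2.2]
finger_gap: 0.0501
clock: 29.58
tcp_pos: [0.6418, 0.0754, 0.0458]
orientation: [-0.0, 0.707, 0.707, -0.0]
wrist_force: [-8.1, -0.4, 7.0]
finger_gap: 0.0501
t 29.58 tcp [0.6418 0.0754 0.0458] q [-0.     0.707  0.707 -0.   ] F [-8.06 -0.38  7.05] gap 0.0501
wrist 6166 [0.6415 0.0764 0.0899] [0.044 0.052 0.005]
side 144 [0.6414 0.0768 0.091 ] [0.043 0.053 0.007]
```

View pics/l13c.png

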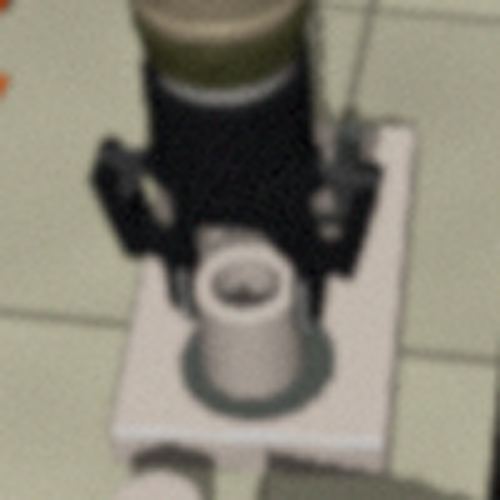

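```bash
python3 -m creep '{"hand":[40,40,40,40,40],"delta_pos":[[0,0,-0.03],[0,0,-0.04],[0,0,-0.04],[0,0,0],[-0.0455,-0.0141,0]],"turn":[0,0,0,0,0]}'
python3 -m creep '{"hand":[40,40,40,40,40],"delta_pos":[[-0.0455,-0.0141,0],[-0.0455,-0.0141,0],[-0.0455,-0.0141,0],[-0.0455,-0.0141,0],[-0.0455,-0.0141,0]],"turn":[0,0,0,0,0]}'
python3 -m creep '{"hand":[40,40,40,40,40],"delta_pos":[[-0.0455,-0.0141,0],[-0.0455,-0.0141,0],[-0.0455,-0.0141,0],[-0.0455,-0.0141,0],[-0.0455,-0.0141,0]],"turn":[0,0,0,0,0]}'
python3 -m creep '{"hand":[40,40,40,40,40],"delta_pos":[[0,0,0],[0,0,0.04],[0,0,0.04],[0,0,0],[0,0,0]],"turn":[0,0,0,0,0]}'
python3 - <<'E'
from loc import *
s=st()
c=cam('wrist');save(c,'w14.png')
P=cloud(c);z=P[...,2]
m=(c['depth']>0)&(z>.015)&(z<.026)&(P[...,1]<-.2)
q=P[m]; print(cv2.minAreaRect((q[:,:2]*1000).astype(np.float32)))
E
```

```text
clock: 30.1
tcp_pos: [0.6365, 0.0433, 0.1363]
orientation: [0.003, 0.705, 0.709, 0.005]
wrist_force: [0.2, -2.0, -2.4]
finger_gap: 0.05
clock: 30.52
tcp_pos: [0.5756, -0.1453, 0.1332]
orientation: [0.002, 0.707, 0.707, 0.001]
wrist_force: [0.1, 0.4, -1.2]
finger_gap: 0.0497
clock: 30.93
tcp_pos: [0.5188, -0.3279, 0.1331]
orientation: [0.002, 0.707, 0.707, 0.0]
wrist_force: [0.9, -0.6, -1.5]
finger_gap: 0.0496
clock: 31.35
tcp_pos: [0.5174, -0.3244, 0.0673]
orientation: [-0.002, 0.707, 0.707, -0.0]
wrist_force: [0.2, -0.4, -0.5]
finger_gap: 0.05
t 31.35 tcp [ 0.5174 -0.3244  0.0673] q [-0.002  0.707  0.707 -0.   ] F [ 0.22 -0.36 -0.51] gap 0.05
((531.6758422851562, -288.6529846191406), (123.68216705322266, 274.7477111816406), 76.49539947509766)
```

View pics/w14.png

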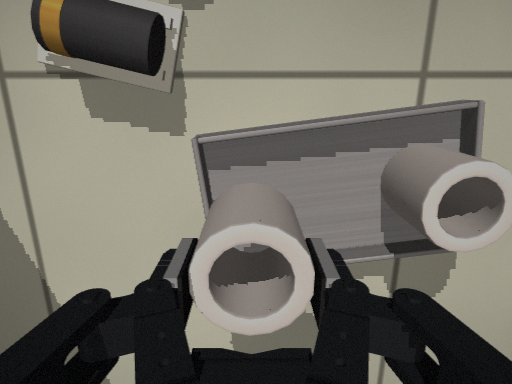

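```bash
python3 -m creep '{"hand":[40,40,40,40,40],"delta_pos":[[0,0.001,0.02],[0,0,0.02],[0,0,0.01],[0,0,0.005],[0,0,0]],"turn":[0,0,0,0,0]}'
python3 -m creep '{"hand":[62,62,62,62,62],"delta_pos":[[0,0,0],[0,0,0],[0,0,0],[0,0,0],[0,0,0]],"turn":[0,0,0,0,0]}'
python3 -m creep '{"hand":[65,65,65,65,65],"delta_pos":[[0,0,-0.03],[0,0,-0.045],[0,0,-0.045],[0,0,0],[0,0,0]],"turn":[0,0,0,0,0]}'
python3 look.py l15
python3 - <<'E'
from loc import *
for n in ['top','side']:
  c=cam(n);P=cloud(c);z=P[...,2]
  for p,k in comps(P,(c['depth']>0)&(z>.05)&(z<.073)&(P[...,0]<.72)&(P[...,0]>.4)&(P[...,1]<-.2),40): print(n,k,((p.min(0)+p.max(0))/2).round(4),np.ptp(p,0).round(3))
E
```

```text
clock: 31.82
tcp_pos: [0.5196, -0.3251, 0.0254]
orientation: [0.0, 0.707, 0.707, 0.0]
wrist_force: [-0.4, 0.5, -0.7]
finger_gap: 0.05
clock: 32.23
tcp_pos: [0.5194, -0.3254, 0.0255]
orientation: [0.001, 0.707, 0.707, 0.0]
wrist_force: [0.7, 0.4, 0.4]
finger_gap: 0.062
clock: 32.65
tcp_pos: [0.5209, -0.3266, 0.1242]
orientation: [0.003, 0.707, 0.707, 0.0]
wrist_force: [0.4, -0.5, -0.2]
finger_gap: 0.0648
t 32.65 tcp [ 0.5209 -0.3266  0.1242] q [0.003 0.707 0.707 0.   ] F [ 0.36 -0.54 -0.24] gap 0.0648
top 270 [ 0.469  -0.1038  0.058 ] [0.051 0.051 0.015]
top 224 [ 0.4558 -0.0365  0.0575] [0.051 0.051 0.015]
side 208 [ 0.4699 -0.1016  0.0579] [0.051 0.05  0.015]
side 204 [ 0.4572 -0.0344  0.0575] [0.049 0.052 0.015]
top 110 [ 0.7098 -0.5234  0.0615] [0.018 0.064 0.023]
top 263 [ 0.6334 -0.3097  0.06  ] [0.05  0.051 0.02 ]
top 278 [ 0.5216 -0.3246  0.0597] [0.052 0.052 0.019]
side 89 [ 0.711  -0.5835  0.0615] [0.018 0.195 0.023]
side 168 [ 0.635  -0.3089  0.0593] [0.049 0.057 0.018]
side 170 [ 0.5225 -0.3222  0.06  ] [0.051 0.051 0.019]
```

View pics/l15wrist.png

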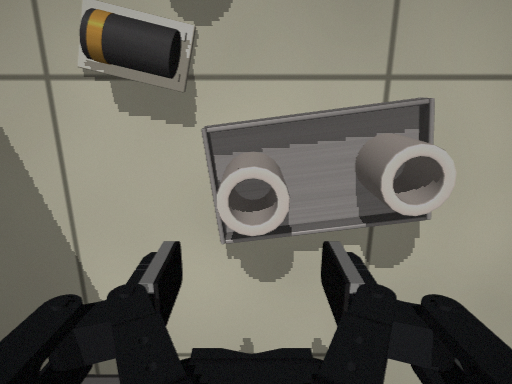

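```bash
python3 -m creep '{"hand":[72,72,72,72,72],"delta_pos":[[0.0453,-0.0098,0],[0.0453,-0.0098,0],[0.0453,-0.0098,0],[0.0453,-0.0098,0],[0.0453,-0.0098,0]],"turn":[0,0,0,0,0]}'
python3 -m creep '{"hand":[72,72,72,72,72],"delta_pos":[[0.0453,-0.0098,0],[0.0453,-0.0098,0],[0.0453,-0.0098,0],[0,0,0],[0,0,0]],"turn":[0,0,0,0,0]}'
python3 -m creep '{"hand":[72,72,72,72,72],"delta_pos":[[0,0,0.03],[0,0,0.02],[0,0,0],[0,0,0],[0,0,0]],"turn":[0,0,0,0,0]}'
python3 look.py l16
```

```text
clock: 33.32
tcp_pos: [0.4784, -0.1421, 0.1196]
orientation: [-0.001, 0.707, 0.707, -0.0]
wrist_force: [-0.4, 1.2, -0.6]
finger_gap: 0.0718
clock: 33.73
tcp_pos: [0.4552, -0.0333, 0.1202]
orientation: [-0.001, 0.706, 0.709, -0.0]
wrist_force: [-0.3, 0.5, -0.3]
finger_gap: 0.0717
clock: 34.15
tcp_pos: [0.4568, -0.0361, 0.0812]
orientation: [0.0, 0.708, 0.707, -0.0]
wrist_force: [-0.1, 0.0, 0.0]
finger_gap: 0.0724
t 34.15 tcp [ 0.4568 -0.0361  0.0812] q [ 0.     0.708  0.707 -0.   ] F [-0.09  0.    0.02] gap 0.0724
side 204 [ 0.47   -0.1035  0.0581] [0.05  0.052 0.016]
side 205 [ 0.4571 -0.0349  0.0575] [0.049 0.054 0.015]
wrist 3724 [ 0.4545 -0.035   0.0561] [0.051 0.052 0.012]
wrist 3811 [ 0.4675 -0.1024  0.056 ] [0.051 0.052 0.012]
```

```bash
python3 -m creep '{"hand":[72,72,72,72,72],"delta_pos":[[0.0005,0,0.03],[0,0,0.03],[0,0,0.0235],[0,0,0],[0,0,0]],"turn":[0,0,0,0,0]}'
python3 -m creep '{"hand":[40,40,40,40,40],"delta_pos":[[0,0,0],[0,0,0],[0,0,0],[0,0,0],[0,0,0]],"turn":[0,0,0,0,0]}'
python3 -m creep '{"hand":[40,40,40,40,40],"delta_pos":[[0,0,0],[0,0,-0.03],[0,0,-0.045],[0,0,-0.045],[0,0,0]],"turn":[0,0,0,0,0]}'
python3 -m creep '{"hand":[40,40,40,40,40],"delta_pos":[[0.0233,0.0383,0],[0.0233,0.0383,0],[0.0233,0.0383,0],[0.0233,0.0383,0],[0.0233,0.0383,0]],"turn":[0,0,0,0,0]}'
python3 -m creep '{"hand":[40,40,40,40,40],"delta_pos":[[0.0233,0.0383,0],[0,0,0],[0,0,0.01],[0,0,0],[0,0,0]],"turn":[0,0,0,0,0]}'
python3 atpin.py l17
```

```text
clock: 34.72
tcp_pos: [0.4558, -0.0347, 0.0141]
orientation: [-0.001, 0.707, 0.707, -0.0]
wrist_force: [0.4, 0.6, 0.2]
finger_gap: 0.0718
clock: 35.13
tcp_pos: [0.4577, -0.0352, 0.0159]
orientation: [0.001, 0.707, 0.707, 0.001]
wrist_force: [-1.5, 0.3, 6.2]
finger_gap: 0.0506
clock: 35.55
tcp_pos: [0.4612, -0.0359, 0.1174]
orientation: [0.005, 0.707, 0.707, 0.003]
wrist_force: [1.0, -0.4, -0.7]
finger_gap: 0.0507
clock: 35.97
tcp_pos: [0.6113, 0.0594, 0.1108]
orientation: [0.001, 0.707, 0.707, 0.001]
wrist_force: [0.4, 0.4, -0.0]
finger_gap: 0.0507
clock: 36.38
tcp_pos: [0.6384, 0.0765, 0.1013]
orientation: [-0.001, 0.707, 0.707, -0.001]
wrist_force: [0.2, 0.4, -0.0]
finger_gap: 0.0504
t 36.38 tcp [0.6384 0.0765 0.1013] q [-0.001  0.707  0.707 -0.001] F [ 0.18  0.39 -0.03] gap 0.0504
wrist 5834 [0.6415 0.0767 0.145 ] [0.044 0.052 0.004]
side 159 [0.6416 0.077  0.1468] [0.043 0.05  0.008]
```

View pics/l17wrist.png

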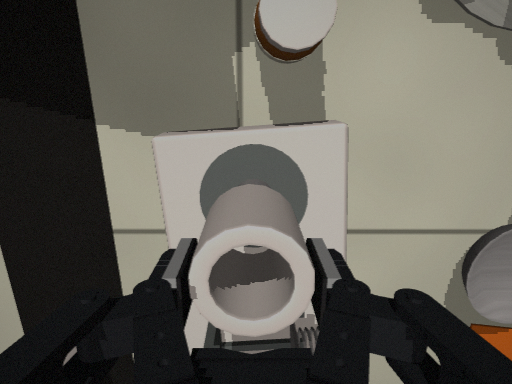

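```bash
python3 -m creep '{"hand":[40,40,40,40,40],"delta_pos":[[-0.0003,0.0003,0.005],[0,0,0.0075],[0,0,0.005],[0,0,0.005],[0,0,0]],"turn":[0,0,0,0,0]}'
python3 -m creep '{"hand":[40,40,40,40,40],"delta_pos":[[0,0,0],[0,0,0],[0,0,0],[0,0,0],[0,0,0]],"turn":[0,0,0,0,0]}'
python3 -m creep '{"hand":[40,40,40,40,40],"delta_pos":[[0,0,0.005],[0,0,0.005],[0,0,0.005],[0,0,0],[0,0,0]],"turn":[0,0,0,0,0]}'
```

```text
clock: 36.9
tcp_pos: [0.6395, 0.0767, 0.0828]
orientation: [-0.001, 0.707, 0.707, -0.001]
wrist_force: [-0.2, 0.3, -1.3]
finger_gap: 0.0504
clock: 37.32
tcp_pos: [0.6406, 0.0769, 0.0843]
orientation: [0.0, 0.707, 0.707, 0.0]
wrist_force: [0.7, -0.8, -0.2]
finger_gap: 0.0508
clock: 37.73
tcp_pos: [0.6399, 0.0768, 0.0714]
orientation: [-0.0, 0.707, 0.707, -0.0]
wrist_force: [0.2, -0.1, -0.5]
finger_gap: 0.0508
```

```bash
python3 -m creep '{"hand":[40,40,40,40,40],"delta_pos":[[0,0,0.01],[0,0,0.01],[0,0,0.005],[0,0,0.005],[0,0,0]],"turn":[0,0,0,0,0]}'
python3 -m creep '{"hand":[40,40,40,40,40],"delta_pos":[[0,0,0.0025],[0,0,0.0015],[0,0,0],[0,0,0],[0,0,0]],"turn":[0,0,0,0,0]}'
python3 atpin.py l18
```

```text
clock: 38.15
tcp_pos: [0.6396, 0.0768, 0.0466]
orientation: [-0.001, 0.707, 0.707, -0.001]
wrist_force: [-0.9, -0.1, -1.5]
finger_gap: 0.0508
clock: 38.57
tcp_pos: [0.6405, 0.0769, 0.046]
orientation: [0.0, 0.707, 0.707, 0.0]
wrist_force: [-3.5, -0.6, 6.1]
finger_gap: 0.0508
t 38.57 tcp [0.6405 0.0769 0.046 ] q [0.    0.707 0.707 0.   ] F [-3.45 -0.64  6.06] gap 0.0508
wrist 6047 [0.6415 0.0772 0.0897] [0.044 0.052 0.004]
side 144 [0.6417 0.0772 0.0913] [0.043 0.052 0.008]
```

Sleeve d is fully home too. It goes in the middle tray slot, with the jaws turned across the tray.

```bash
python3 -m creep '{"hand":[40,40,40,40,40],"delta_pos":[[0,0,-0.03],[0,0,-0.04],[0,0,-0.04],[0,0,-0.025],[-0.0447,-0.0071,0]],"turn":[0,0,0,0,0]}'
python3 -m creep '{"hand":[40,40,40,40,40],"delta_pos":[[-0.0447,-0.0071,0],[-0.0447,-0.0071,0],[-0.0447,-0.0071,0],[-0.0447,-0.0071,0],[-0.0447,-0.0071,0]],"turn":[0,0,0,0,0]}'
python3 -m creep '{"hand":[40,40,40,40,40],"delta_pos":[[-0.0447,-0.0071,0],[-0.0447,-0.0071,0],[-0.0447,-0.0071,0],[-0.0447,-0.0071,0],[-0.0447,-0.0071,0]],"turn":[0,0,0,0,0]}'
python3 -m creep '{"hand":[40,40,40,40,40],"delta_pos":[[0,0,0],[0,0,0],[0,0,0],[0,0,0],[0,0,0]],"turn":[-1,-1,-1,-1,-1]}'
python3 -m creep '{"hand":[40,40,40,40,40],"delta_pos":[[0,0,0],[0,0,0],[0,0,0],[0,0,0],[0,0,0]],"turn":[-1,-1,-1,-1,-1]}'
python3 -m creep '{"hand":[40,40,40,40,40],"delta_pos":[[0,0,0],[0,0,0],[0,0,0],[0,0,0],[0,0,0]],"turn":[-1,-1,-1,-1,-1]}'
python3 -m creep '{"hand":[40,40,40,40,40],"delta_pos":[[0,0,0],[0,0,0],[0,0,0],[0,0,0],[0,0,0]],"turn":[-1,-1,-1,-1,-0.5]}'
python3 - <<'E'
from loc import *
s=st();print(np.round(s['joint_pos'],2),Rq(s['orientation']).round(3).tolist())
c=cam('wrist');save(c,'w19.png')
P=cloud(c);z=P[...,2]
for p,k in comps(P,(c['depth']>0)&(z>.053)&(z<.073)&(P[...,1]<-.2)&(P[...,1]>-.4),100): print(k,((p.min(0)+p.max(0))/2).round(4),np.ptp(p,0).round(3))
E
```

```text
clock: 39.08
tcp_pos: [0.6389, 0.0456, 0.1589]
orientation: [0.003, 0.705, 0.709, 0.005]
wrist_force: [1.2, 0.1, -0.4]
finger_gap: 0.0506
clock: 39.5
tcp_pos: [0.6062, -0.1394, 0.1531]
orientation: [0.0, 0.707, 0.707, 0.0]
wrist_force: [0.7, 0.2, -0.4]
finger_gap: 0.051
clock: 39.92
tcp_pos: [0.5777, -0.3185, 0.153]
orientation: [0.0, 0.707, 0.707, 0.0]
wrist_force: [1.4, -0.5, -0.8]
finger_gap: 0.0505
clock: 40.33
tcp_pos: [0.578, -0.317, 0.1528]
orientation: [0.0, 0.536, 0.844, 0.0]
wrist_force: [0.2, -0.6, -1.2]
finger_gap: 0.0506
clock: 40.75
tcp_pos: [0.5782, -0.3167, 0.1528]
orientation: [0.0, 0.34, 0.94, 0.0]
wrist_force: [0.8, -0.3, 0.4]
finger_gap: 0.0508
clock: 41.17
tcp_pos: [0.5782, -0.3167, 0.1528]
orientation: [0.0, 0.128, 0.992, -0.0]
wrist_force: [0.5, -0.4, -0.6]
finger_gap: 0.0508
clock: 41.58
tcp_pos: [0.5782, -0.3167, 0.1528]
orientation: [0.0, -0.067, 0.998, -0.0]
wrist_force: [-0.1, 0.9, -0.3]
finger_gap: 0.0503
t 41.58 tcp [ 0.5782 -0.3167  0.1528] q [ 0.    -0.067  0.998 -0.   ] F [-0.12  0.87 -0.34] gap 0.0503
[-0.62  0.5   0.17  1.24  0.   -0.76] [[-0.991, -0.135, 0.0], [-0.135, 0.991, -0.0], [-0.0, -0.0, -1.0]]
2320 [ 0.5196 -0.3243  0.0595] [0.051 0.051 0.013]
```

View pics/w19.png

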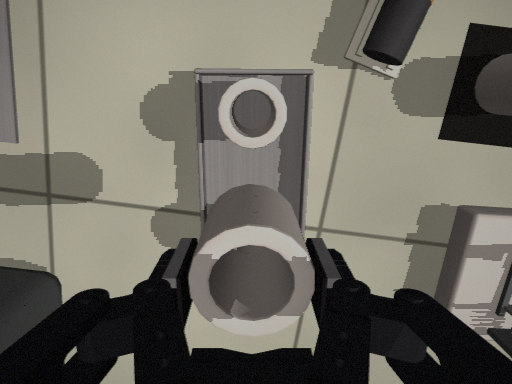

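```bash
python3 -m creep '{"hand":[40,40,40,40,40],"delta_pos":[[0,0,0.03],[0,0,0.035],[0,0,0.01],[0,0,0],[0,0,0]],"turn":[0,0,0,0,0]}'
python3 -m creep '{"hand":[40,40,40,40,40],"delta_pos":[[0,0,0.0125],[0,0,0.0125],[0,0,0],[0,0,0],[0,0,0]],"turn":[0,0,0,0,0]}'
python3 -c "
from h import *
s=st();c=cam('wrist');save(c,'w20.png');c=cam('top');save(c,'t20.png')"
```

```text
clock: 42.05
tcp_pos: [0.5778, -0.3164, 0.0929]
orientation: [-0.0, -0.065, 0.998, 0.0]
wrist_force: [1.3, -0.4, -0.4]
finger_gap: 0.0505
clock: 42.47
tcp_pos: [0.5781, -0.3166, 0.0731]
orientation: [0.0, -0.065, 0.998, -0.0]
wrist_force: [0.3, 0.9, -0.2]
finger_gap: 0.0505
t 42.47 tcp [ 0.5781 -0.3166  0.0731] q [ 0.    -0.065  0.998 -0.   ] F [ 0.28  0.92 -0.16] gap 0.0505
```

View pics/w20.png

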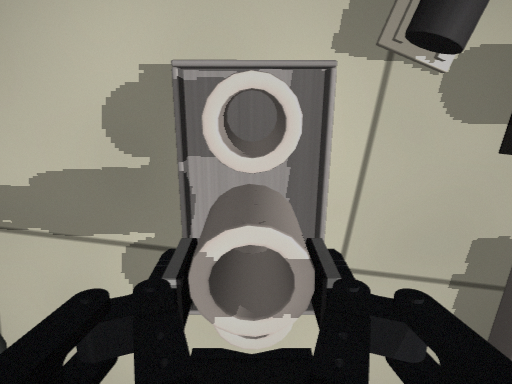

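```bash
python3 -m creep '{"hand":[40,40,40,40,40],"delta_pos":[[0,0,0.0125],[0,0,0.0125],[0,0,0.0125],[0,0,0.0125],[0,0,0.0125]],"turn":[0,0,0,0,0]}'
python3 -m creep '{"hand":[40,40,40,40,40],"delta_pos":[[0,0,0],[0,0,0],[0,0,0],[0,0,0],[0,0,0]],"turn":[0,0,0,0,0]}'
```

```text
clock: 42.98
tcp_pos: [0.5774, -0.3161, 0.0211]
orientation: [-0.001, -0.065, 0.998, 0.0]
wrist_force: [-1.0, 0.2, -0.5]
finger_gap: 0.0505
clock: 43.4
tcp_pos: [0.5782, -0.3167, 0.0233]
orientation: [0.0, -0.065, 0.998, -0.0]
wrist_force: [-0.3, -0.1, -0.8]
finger_gap: 0.0504
```

```bash
python3 -m creep '{"hand":[62,62,62,62,62],"delta_pos":[[0,0,0],[0,0,0],[0,0,0],[0,0,0],[0,0,0]],"turn":[0,0,0,0,0]}'
python3 -m creep '{"hand":[62,62,62,62,62],"delta_pos":[[0,0,-0.03],[0,0,-0.045],[0,0,-0.045],[0,0,-0.01],[0,0,0]],"turn":[0,0,0,0,0]}'
python3 -m creep '{"hand":[72,72,72,72,72],"delta_pos":[[0.03,0.03,0],[0.03,0.03,0],[0,0,0],[0,0,0],[0,0,0]],"turn":[0,0,0,0,0]}'
python3 look.py l21
python3 - <<'E'
from loc import *
for n in ['top','side','wrist']:
  c=cam(n);P=cloud(c);z=P[...,2]
  for p,k in comps(P,(c['depth']>0)&(z>.05)&(z<.073)&(P[...,0]<.7)&(P[...,0]>.4)&(P[...,1]<-.2)&(P[...,1]>-.4),40): print(n,k,((p.min(0)+p.max(0))/2).round(4),np.ptp(p,0).round(3))
E
```

```text
clock: 43.82
tcp_pos: [0.5781, -0.3166, 0.023]
orientation: [0.0, -0.065, 0.998, -0.0]
wrist_force: [0.1, -0.4, 0.7]
finger_gap: 0.0624
clock: 44.23
tcp_pos: [0.5802, -0.3181, 0.1313]
orientation: [0.003, -0.065, 0.998, -0.002]
wrist_force: [-0.3, 0.1, -0.3]
finger_gap: 0.0618
clock: 44.65
tcp_pos: [0.5239, -0.275, 0.1259]
orientation: [-0.0, -0.065, 0.998, 0.0]
wrist_force: [0.4, -1.0, -0.1]
finger_gap: 0.072
t 44.65 tcp [ 0.5239 -0.275   0.1259] q [-0.    -0.065  0.998  0.   ] F [ 0.43 -0.98 -0.13] gap 0.072
top 269 [ 0.4688 -0.1039  0.0581] [0.051 0.051 0.015]
side 207 [ 0.4699 -0.1012  0.0578] [0.05  0.052 0.016]
wrist 2190 [ 0.4674 -0.1108  0.056 ] [0.052 0.038 0.012]
top 335 [ 0.6187 -0.3095  0.0599] [0.079 0.051 0.02 ]
top 268 [ 0.5198 -0.3247  0.0601] [0.049 0.05  0.02 ]
side 165 [ 0.6354 -0.3094  0.0598] [0.049 0.054 0.019]
side 171 [ 0.5811 -0.3164  0.0596] [0.051 0.055 0.018]
side 168 [ 0.5225 -0.322   0.0596] [0.051 0.05  0.019]
wrist 2846 [ 0.5194 -0.324   0.058 ] [0.051 0.051 0.016]
wrist 4546 [ 0.6046 -0.3119  0.0579] [0.106 0.058 0.016]
```

View pics/l21wrist.png

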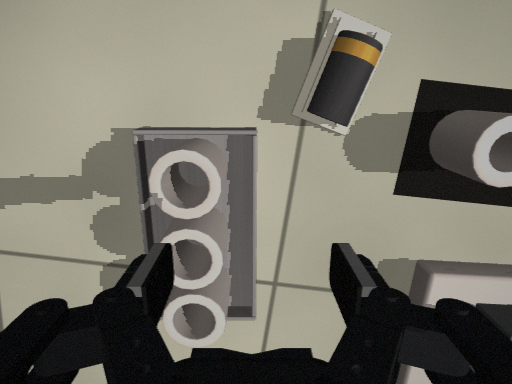

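View pics/l21top.png

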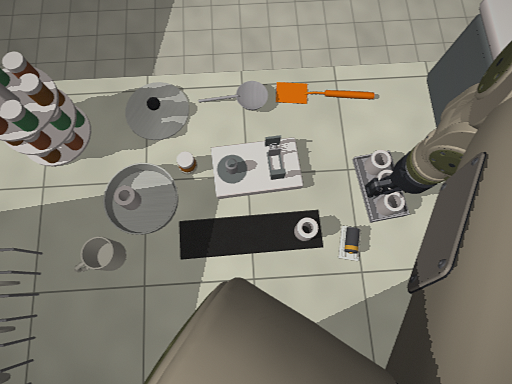

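Tray check: a, d and c all stand in it. For sleeve e I'll turn to yaw 90°, so tool x is −X and tool y is +Y.

```bash
python3 -m creep '{"hand":[72,72,72,72,72],"delta_pos":[[0,0,0],[0,0,0],[0,0,0],[0,0,0],[0,0,0]],"turn":[1,0.5,0,0,0]}'
python3 -m creep '{"hand":[72,72,72,72,72],"delta_pos":[[0.0137,0.0429,0],[0.0137,0.0429,0],[0.0137,0.0429,0],[0.0137,0.0429,0],[0.0137,0.0429,0]],"turn":[0,0,0,0,0]}'
python3 -m creep '{"hand":[72,72,72,72,72],"delta_pos":[[0,0,0],[0,0,0.03],[0,0,0.025],[0,0,0],[0,0,0]],"turn":[0,0,0,0,0]}'
python3 look.py l22
python3 -c "
from h import *
s=env.get_state();print(Rq(s['orientation']).round(3).tolist())"
```

```text
clock: 45.37
tcp_pos: [0.5243, -0.2754, 0.1268]
orientation: [0.0, -0.001, 1.0, 0.0]
wrist_force: [-0.9, -0.5, -0.6]
finger_gap: 0.0721
clock: 45.78
tcp_pos: [0.4687, -0.1024, 0.1269]
orientation: [0.0, -0.0, 1.0, 0.0]
wrist_force: [1.3, 0.5, 0.0]
finger_gap: 0.0721
clock: 46.2
tcp_pos: [0.4685, -0.1035, 0.0824]
orientation: [-0.001, -0.0, 1.0, 0.0]
wrist_force: [-0.0, 0.0, -0.5]
finger_gap: 0.0718
t 46.2 tcp [ 0.4685 -0.1035  0.0824] q [-0.001 -0.     1.     0.   ] F [-0.03  0.04 -0.5 ] gap 0.0718
top 94 [ 0.4568 -0.0964  0.0572] [0.028 0.035 0.014]
side 184 [ 0.4698 -0.1018  0.0576] [0.05  0.051 0.015]
wrist 4295 [ 0.467  -0.1029  0.0561] [0.052 0.051 0.012]
[[-1.0, 0.0, 0.002], [0.0, 1.0, -0.001], [-0.002, -0.001, -1.0]]
```

```bash
python3 -m creep '{"hand":[72,72,72,72,72],"delta_pos":[[0,0,0.03],[0,0,0.03],[0,0,0.025],[0,0,0],[0,0,0]],"turn":[0,0,0,0,0]}'
python3 -m creep '{"hand":[40,40,40,40,40],"delta_pos":[[0,0,0],[0,0,0],[0,0,0],[0,0,0],[0,0,0]],"turn":[0,0,0,0,0]}'
python3 -m creep '{"hand":[40,40,40,40,40],"delta_pos":[[0,0,0],[0,0,-0.03],[0,0,-0.045],[0,0,-0.045],[0,0,0]],"turn":[0,0,0,0,0]}'
python3 -m creep '{"hand":[40,40,40,40,40],"delta_pos":[[-0.0307,0.032,0],[-0.0307,0.032,0],[-0.0307,0.032,0],[-0.0307,0.032,0],[-0.0307,0.032,0]],"turn":[0,0,0,0,0]}'
python3 -m creep '{"hand":[40,40,40,40,40],"delta_pos":[[-0.0307,0.032,0],[-0.0307,0.032,0],[0,0,0],[0,0,0.01],[0,0,0]],"turn":[0,0,0,0,0]}'
python3 -m creep '{"hand":[40,40,40,40,40],"delta_pos":[[0,0,0],[0,0,0],[0,0,0],[0,0,0],[0,0,0]],"turn":[0,0,0,0,0]}'
python3 - <<'E'
from loc import *
s=st()
for n in ['wrist','side','top']:
    c=cam(n);save(c,'l23'+n+'.png')
    P=cloud(c);z=P[...,2];t=s['tcp_pos'][2]-.0145+.06
    for p,k in comps(P,(c['depth']>0)&(z>t-.006)&(z<t+.006)&(abs(P[...,0]-.6415)<.06)&(abs(P[...,1]-.075)<.022),30): print(n,k,((p.min(0)+p.max(0))/2).round(4),np.ptp(p,0).round(3))
    if n=='wrist':
        # dark disc on slab / pin visible
        for r in env.pinpoint('wrist','pin_top'): print(ray(c,r['location'],.075).round(4),r['score'])
E
```

```text
clock: 46.77
tcp_pos: [0.4691, -0.1037, 0.0151]
orientation: [-0.001, 0.0, 1.0, 0.0]
wrist_force: [1.4, 0.6, 0.5]
finger_gap: 0.0724
clock: 47.18
tcp_pos: [0.4709, -0.1042, 0.017]
orientation: [0.002, -0.0, 1.0, -0.001]
wrist_force: [-1.9, 0.6, 6.7]
finger_gap: 0.0509
clock: 47.6
tcp_pos: [0.474, -0.1054, 0.1185]
orientation: [0.006, -0.0, 1.0, -0.002]
wrist_force: [1.0, -0.3, -1.0]
finger_gap: 0.0513
clock: 48.02
tcp_pos: [0.5935, 0.0256, 0.1117]
orientation: [0.001, 0.0, 1.0, -0.0]
wrist_force: [0.2, -0.0, -1.1]
finger_gap: 0.051
clock: 48.43
tcp_pos: [0.64, 0.0755, 0.1012]
orientation: [-0.001, -0.0, 1.0, -0.0]
wrist_force: [-0.9, -0.2, -1.7]
finger_gap: 0.051
clock: 48.85
tcp_pos: [0.6412, 0.075, 0.1034]
orientation: [0.0, 0.0, 1.0, 0.0]
wrist_force: [0.3, 0.2, -0.9]
finger_gap: 0.051
t 48.85 tcp [0.6412 0.075  0.1034] q [0. 0. 1. 0.] F [ 0.34  0.17 -0.88] gap 0.051
wrist 7761 [0.6377 0.075  0.1456] [0.052 0.044 0.005]
side 89 [0.6267 0.075  0.1468] [0.023 0.043 0.008]
```

View pics/l23wrist.png

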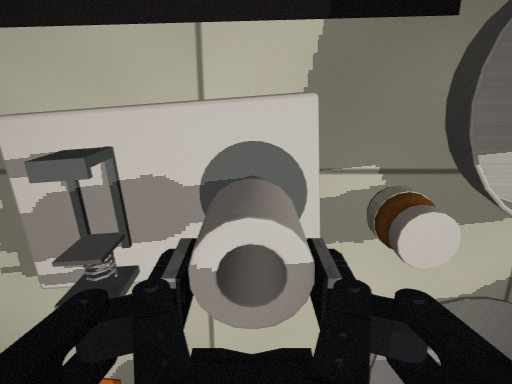

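```bash
python3 -m creep '{"hand":[40,40,40,40,40],"delta_pos":[[-0.0013,0.0006,0.005],[0,0,0.005],[0,0,0.0025],[0,0,0],[0,0,0]],"turn":[0,0,0,0,0]}'
python3 -m creep '{"hand":[40,40,40,40,40],"delta_pos":[[0,0,0.0025],[0,0,0.0025],[0,0,0],[0,0,0],[0,0,0]],"turn":[0,0,0,0,0]}'
python3 -m creep '{"hand":[40,40,40,40,40],"delta_pos":[[0,0,0.002],[0,0,0],[0,0,0],[0,0,0],[0,0,0]],"turn":[0,0,0,0,0]}'
```

```text
clock: 49.47
tcp_pos: [0.6419, 0.0761, 0.0924]
orientation: [-0.0, -0.0, 1.0, 0.0]
wrist_force: [-0.1, -0.6, -1.3]
finger_gap: 0.0513
clock: 49.88
tcp_pos: [0.6425, 0.0761, 0.089]
orientation: [0.0, 0.0, 1.0, 0.0]
wrist_force: [0.7, 0.4, -1.0]
finger_gap: 0.0508
clock: 50.3
tcp_pos: [0.6429, 0.0761, 0.0885]
orientation: [0.001, -0.0, 1.0, 0.0]
wrist_force: [-1.1, 0.3, 5.7]
finger_gap: 0.0509
```

```bash
python3 -m creep '{"hand":[40,40,40,40,40],"delta_pos":[[0,0,0.002],[0,0,0],[0,0,0],[0,0,0],[0,0,0]],"turn":[0,0,0,0,0]}'
python3 - <<'E'
from loc import *
s=st()
c=cam('side')
cv2.imwrite('pics/l24c.png',cv2.resize(c['pixels'][130:230,170:270,::-1],None,fx=5,fy=5,interpolation=cv2.INTER_CUBIC))
E
```

```text
clock: 50.72
tcp_pos: [0.6433, 0.0762, 0.0883]
orientation: [0.002, -0.0, 1.0, 0.0]
wrist_force: [-1.8, 0.4, 11.8]
finger_gap: 0.0511
t 50.72 tcp [0.6433 0.0762 0.0883] q [ 0.002 -0.     1.     0.   ] F [-1.77  0.45 11.83] gap 0.0511
```

View pics/l24c.png

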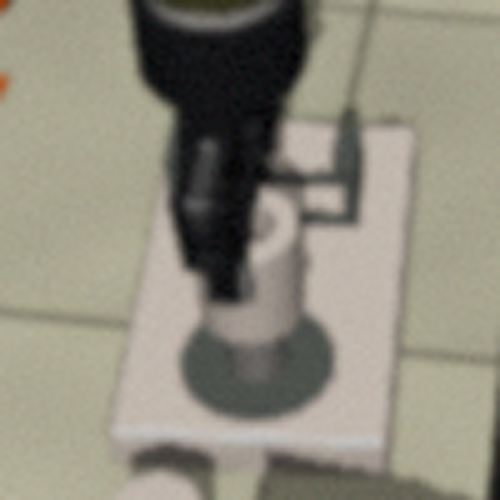

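Sleeve e is stopped by the pin at its top with 12 N, so it goes to the pan beside b.

```bash
python3 -m creep '{"hand":[40,40,40,40,40],"delta_pos":[[0,0,-0.03],[0,0,-0.045],[0,0,-0.01],[0.0142,0.04,0],[0.0142,0.04,0]],"turn":[0,0,0,0,0]}'
python3 -m creep '{"hand":[40,40,40,40,40],"delta_pos":[[0.0142,0.04,0],[0.0142,0.04,0],[0.0142,0.04,0],[0.0142,0.04,0],[0,0,0]],"turn":[0,0,0,0,0]}'
python3 -m creep '{"hand":[40,40,40,40,40],"delta_pos":[[0,0,0.04],[0,0,0.04],[0,0,0.02],[0,0,0],[0,0,0]],"turn":[0,0,0,0,0]}'
python3 -c "
from h import *
s=st();c=cam('wrist');save(c,'w25.png')"
```

```text
clock: 51.18
tcp_pos: [0.6208, 0.1391, 0.1545]
orientation: [0.001, 0.002, 1.0, 0.0]
wrist_force: [-0.6, 0.8, -1.9]
finger_gap: 0.0511
clock: 51.6
tcp_pos: [0.5712, 0.2734, 0.1531]
orientation: [-0.001, -0.003, 1.0, 0.001]
wrist_force: [0.5, -0.6, -1.8]
finger_gap: 0.0511
clock: 52.02
tcp_pos: [0.5731, 0.2674, 0.0724]
orientation: [-0.001, 0.0, 1.0, -0.001]
wrist_force: [-0.5, -0.3, -0.4]
finger_gap: 0.0507
t 52.02 tcp [0.5731 0.2674 0.0724] q [-0.001  0.     1.    -0.001] F [-0.48 -0.31 -0.41] gap 0.0507
```

View pics/w25.png

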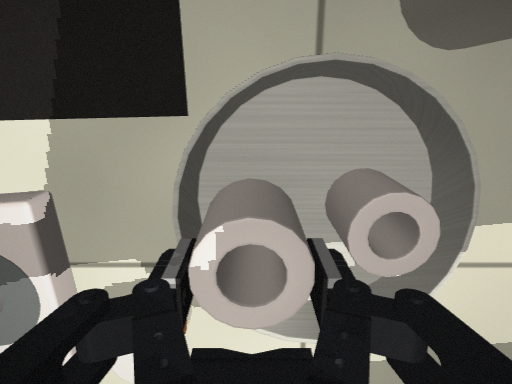

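```bash
python3 -m creep '{"hand":[40,40,40,40,40],"delta_pos":[[0,0,0.02],[0,0,0.02],[0,0,0.0125],[0,0,0.0075],[0,0,0]],"turn":[0,0,0,0,0]}'
python3 -m creep '{"hand":[40,58,58,58,58],"delta_pos":[[0,0,0],[0,0,0],[0,0,0],[0,0,0],[0,0,0]],"turn":[0,0,0,0,0]}'
python3 -m creep '{"hand":[58,58,58,58,58],"delta_pos":[[0,0,-0.03],[0,0,-0.045],[0,0,-0.045],[0,0,-0.01],[0,0,0]],"turn":[0,0,0,0,0]}'
python3 - <<'E'
from loc import *
s=st()
for n in ['top','side','wrist']:
  c=cam(n);P=cloud(c);z=P[...,2];save(c,'l26'+n+'.png')
  for p,k in comps(P,(c['depth']>0)&(z>.05)&(z<.073)&(P[...,0]<.64)&(P[...,0]>.5)&(P[...,1]>.2)&(P[...,1]<.4),40): print(n,k,((p.min(0)+p.max(0))/2).round(4),np.ptp(p,0).round(3))
  m=(c['depth']>0)&(z>.035)&(z<.046)&(P[...,0]<.5)&(P[...,0]>.38)&(P[...,1]<-.16)&(P[...,1]>-.28)
  if m.sum()>50:
    q=P[m]; print(n,cv2.minAreaRect((q[:,:2]*1000).astype(np.float32)), q[:,2].max())
  for t,zz in [('cell_mid',.023),('cell_nub',.023)]:
    for r in env.pinpoint(n,t)[:2]: print(n,t,ray(c,r['location'],zz)[:2].round(4),round(r['score'],2))
E
```

```text
clock: 52.48
tcp_pos: [0.5739, 0.2678, 0.0253]
orientation: [-0.0, 0.0, 1.0, -0.0]
wrist_force: [-0.7, -0.2, -0.3]
finger_gap: 0.0507
clock: 52.9
tcp_pos: [0.5746, 0.2683, 0.0265]
orientation: [0.001, -0.0, 1.0, 0.0]
wrist_force: [-0.3, -0.2, 0.1]
finger_gap: 0.0578
clock: 53.32
tcp_pos: [0.5768, 0.269, 0.1342]
orientation: [0.004, -0.0, 1.0, 0.001]
wrist_force: [0.1, -0.4, 0.1]
finger_gap: 0.0576
t 53.32 tcp [0.5768 0.269  0.1342] q [ 0.004 -0.     1.     0.001] F [ 0.11 -0.43  0.08] gap 0.0576
top 291 [0.5726 0.2657 0.0611] [0.05  0.051 0.021]
top 289 [0.5753 0.3427 0.0606] [0.049 0.05  0.021]
top ((435.5097961425781, -218.920166015625), (27.26931381225586, 60.28989028930664), 75.89165496826172) 0.04505352527475259
top cell_mid [ 0.4328 -0.2142] 0.7
top cell_mid [ 0.529  -0.3301] 0.25
top cell_nub [ 0.4037 -0.2076] 0.55
side 395 [0.574  0.2679 0.0598] [0.051 0.052 0.02 ]
side 455 [0.5771 0.3461 0.0601] [0.051 0.052 0.02 ]
side ((437.3181457519531, -217.48748779296875), (27.625280380249023, 61.75737380981445), 77.26252746582031) 0.04335271586916123
side cell_mid [ 0.4356 -0.2202] 0.79
side cell_mid [ 0.594  -0.3395] 0.21
side cell_nub [ 0.4045 -0.2151] 0.72
wrist 3189 [0.5713 0.2681 0.0584] [0.052 0.051 0.017]
wrist 3452 [0.5747 0.3456 0.0587] [0.051 0.051 0.017]
```

View pics/l26wrist.png

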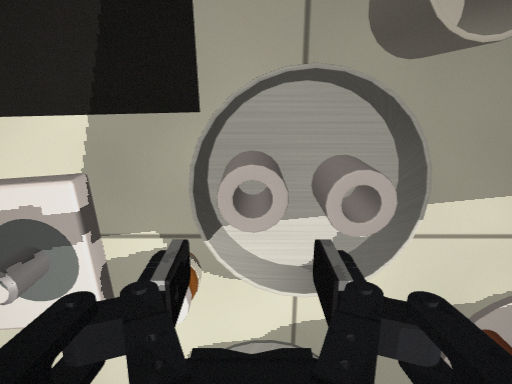

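Both b and e stand in the pan. Now the cell: I'll move over it, turn to jaw yaw 76° and look closely.

```bash
python3 -m creep '{"hand":[58,58,58,58,58],"delta_pos":[[0.0133,-0.0468,0],[0.0133,-0.0468,0],[0.0133,-0.0468,0],[0.0133,-0.0468,0],[0.0133,-0.0468,0]],"turn":[0,0,0,0,0]}'
python3 -m creep '{"hand":[58,58,58,58,58],"delta_pos":[[0.0133,-0.0468,0],[0.0133,-0.0468,0],[0.0133,-0.0468,0],[0.0133,-0.0468,0],[0.0133,-0.0468,0]],"turn":[0,0,0,0,0]}'
python3 -m creep '{"hand":[58,58,58,58,58],"delta_pos":[[0.0133,-0.0468,0],[0.0133,-0.0468,0],[0.0133,-0.0468,0],[0,0,0],[0,0,0]],"turn":[0,0,0,0,0]}'
python3 -m creep '{"hand":[58,58,58,58,58],"delta_pos":[[0,0,0.035],[0,0,0.035],[0,0,0.0],[0,0,0],[0,0,0]],"turn":[1,1,0.8,0,0]}'
cat > cell.py <<'E'
from loc import *
import sys
s=st();print(Rq(s['orientation']).round(3).tolist())
for n in ['side','wrist']:
  c=cam(n);P=cloud(c);z=P[...,2];save(c,sys.argv[1]+n+'.png')
  for zr in [(.035,.046),(.03,.046)]:
    m=(c['depth']>0)&(z>zr[0])&(z<zr[1])&(P[...,0]<.5)&(P[...,0]>.38)&(P[...,1]<-.16)&(P[...,1]>-.28)
    for p,k in comps(P,m,60): print(n,k,cv2.minAreaRect((p[:,:2]*1000).astype(np.float32)), p[:,2].max())
E
python3 cell.py l27
```

```text
clock: 54.18
tcp_pos: [0.5199, 0.0795, 0.1293]
orientation: [-0.0, -0.0, 1.0, -0.0]
wrist_force: [-0.2, -1.2, -0.6]
finger_gap: 0.0578
clock: 54.6
tcp_pos: [0.4668, -0.1079, 0.1296]
orientation: [0.0, -0.0, 1.0, 0.0]
wrist_force: [0.5, 0.3, -0.3]
finger_gap: 0.058
clock: 55.02
tcp_pos: [0.4351, -0.2206, 0.1294]
orientation: [-0.0, 0.002, 1.0, 0.0]
wrist_force: [0.4, 0.3, 0.9]
finger_gap: 0.058
clock: 55.43
tcp_pos: [0.436, -0.2173, 0.0735]
orientation: [-0.0, 0.12, 0.993, 0.0]
wrist_force: [-0.1, 0.2, 0.6]
finger_gap: 0.0583
t 55.43 tcp [ 0.436  -0.2173  0.0735] q [-0.     0.12   0.993  0.   ] F [-0.08  0.2   0.57] gap 0.0583
[[-0.971, 0.238, -0.0], [0.238, 0.971, 0.001], [0.001, 0.001, -1.0]]
side 109 ((437.3362121582031, -217.5279083251953), (27.27822494506836, 60.33953094482422), 81.83545684814453) 0.04389247070050917
side 162 ((436.9540710449219, -214.21266174316406), (33.54218292236328, 62.77320861816406), 84.14247131347656) 0.04389247070050917
wrist 3307 ((433.7472839355469, -218.22630310058594), (25.93108558654785, 61.43452835083008), 76.22341918945312) 0.04173479824353002
wrist 4242 ((433.6602478027344, -218.18551635742188), (31.87107276916504, 61.526119232177734), 76.96253967285156) 0.04173479824353002
```

View pics/l27wrist.png

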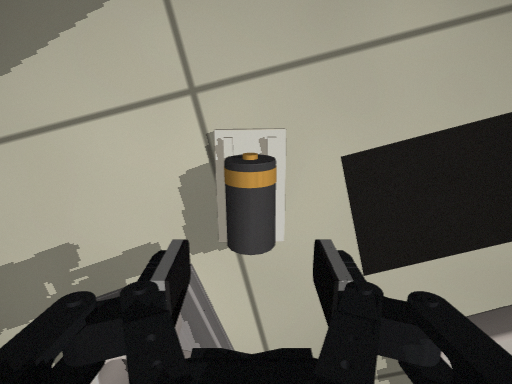

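The nub points up in the picture (−x side), so no flipping is needed, and the cell is aligned with the tool. I'll descend in stages.

```bash
python3 -m creep '{"hand":[58,58,58,58,58],"delta_pos":[[0.004,-0.0012,0.03],[0,0,0.03],[0,0,0],[0,0,0],[0,0,0]],"turn":[0,0,0,0,0]}'
python3 -m creep '{"hand":[58,58,58,58,58],"delta_pos":[[0,0,0.015],[0,0,0.0125],[0,0,0.005],[0,0,0],[0,0,0]],"turn":[0,0,0,0,0]}'
python3 -m creep '{"hand":[52,52,52,52,52],"delta_pos":[[0,0,0],[0,0,0],[0,0,0],[0,0,0],[0,0,0]],"turn":[0,0,0,0,0]}'
python3 - <<'E'
from loc import *
s=st();R_=Rq(s['orientation']);t=np.array(s['tcp_pos'])
c=cam('wrist');save(c,'w28.png');P=cloud(c);L=(P-t)@R_  # tool frame
m=(c['depth']>0)&(abs(L[...,0])<.016)
for sg in (-1,1):
    mm=m&(sg*L[...,1]>.02)&(sg*L[...,1]<.04)&(P[...,2]>.0085)
    q=P[mm];l=L[mm]; print(sg,q[:,2].min(),np.histogram(q[:,2],bins=np.arange(0,.1,.005))[0],np.median(np.abs(l[(q[:,2]>.02)&(q[:,2]<.05)][:,1])))
E
```

```text
clock: 55.95
tcp_pos: [0.4333, -0.2192, 0.0269]
orientation: [0.001, 0.121, 0.993, -0.0]
wrist_force: [0.8, -0.7, 0.8]
finger_gap: 0.0582
clock: 56.37
tcp_pos: [0.4325, -0.2188, -0.0001]
orientation: [-0.0, 0.122, 0.993, 0.0]
wrist_force: [-0.3, 0.3, -0.1]
finger_gap: 0.0581
clock: 56.78
tcp_pos: [0.4326, -0.2189, -0.0001]
orientation: [0.0, 0.122, 0.993, -0.0]
wrist_force: [0.3, 0.4, 0.3]
finger_gap: 0.0518
t 56.78 tcp [ 4.326e-01 -2.189e-01 -1.000e-04] q [ 0.     0.122  0.993 -0.   ] F [0.25 0.4  0.34] gap 0.0518
-1 0.01896802228210387 [  0   0   0  17 121 210 262 282 307 357 294 440 259 438 602 170   2  11
  18] 0.027346682101061306
1 0.0171170083240621 [  0   0   0  12 127 209 259 282 313 347 304 440 263 445 709 164   6   4
  22] 0.026696952210744477
```

View pics/w28.png

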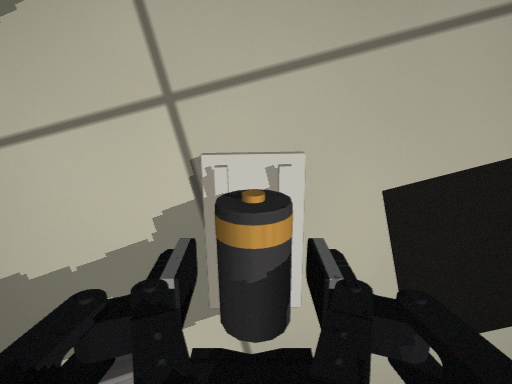

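```bash
python3 -m creep '{"hand":[52,52,52,52,52],"delta_pos":[[0,0,0.0028],[0,0,0],[0,0,0],[0,0,0],[0,0,0]],"turn":[0,0,0,0,0]}'
python3 -m creep '{"hand":[25,25,25,25,25],"delta_pos":[[0,0,0],[0,0,0],[0,0,0],[0,0,0],[0,0,0]],"turn":[0,0,0,0,0]}' 50
python3 -m creep '{"hand":[25,25,25,25,25],"delta_pos":[[0,0,0],[0,0,0],[0,0,0],[0,0,0],[0,0,0]],"turn":[0,0,0,0,0]}'
python3 -m creep '{"hand":[25,25,25,25,25],"delta_pos":[[0,0,-0.02],[0,0,-0.045],[0,0,-0.045],[0,0,-0.02],[0,0,0]],"turn":[0,0,0,0,0]}'
python3 -m creep '{"hand":[25,25,25,25,25],"delta_pos":[[0,0,0],[0,0,0],[0,0,0],[0,0,0],[0,0,0]],"turn":[-1,-1,-1,-0.6,0]}'
python3 -c "
from h import *
s=st();print(Rq(s['orientation']).round(3).tolist())
c=cam('wrist');save(c,'w29.png');c=cam('side');save(c,'s29.png')
cv2.imwrite('pics/s29c.png',cv2.resize(c['pixels'][60:220,220:420,::-1],None,fx=3,fy=3,interpolation=cv2.INTER_CUBIC))"
```

```text
clock: 57.25
tcp_pos: [0.4325, -0.2188, -0.0026]
orientation: [-0.0, 0.122, 0.993, 0.0]
wrist_force: [0.2, -0.7, 0.1]
finger_gap: 0.0523
clock: 57.67
tcp_pos: [0.4328, -0.218, -0.0022]
orientation: [0.0, 0.122, 0.993, 0.001]
wrist_force: [0.8, 4.1, 5.6]
finger_gap: 0.0323
clock: 58.08
tcp_pos: [0.4328, -0.218, -0.0022]
orientation: [0.0, 0.122, 0.993, 0.001]
wrist_force: [0.4, 4.0, 5.2]
finger_gap: 0.0321
clock: 58.5
tcp_pos: [0.4349, -0.2208, 0.1055]
orientation: [0.003, 0.122, 0.993, -0.002]
wrist_force: [0.1, -0.4, -2.1]
finger_gap: 0.0326
clock: 58.92
tcp_pos: [0.4316, -0.2184, 0.1]
orientation: [-0.001, -0.035, 0.999, 0.001]
wrist_force: [-0.4, -0.4, -1.8]
finger_gap: 0.0323
t 58.92 tcp [ 0.4316 -0.2184  0.1   ] q [-0.001 -0.035  0.999  0.001] F [-0.44 -0.38 -1.76] gap 0.0323
[[-0.997, -0.071, -0.002], [-0.071, 0.997, 0.001], [0.002, 0.001, -1.0]]
```

View pics/w29.png

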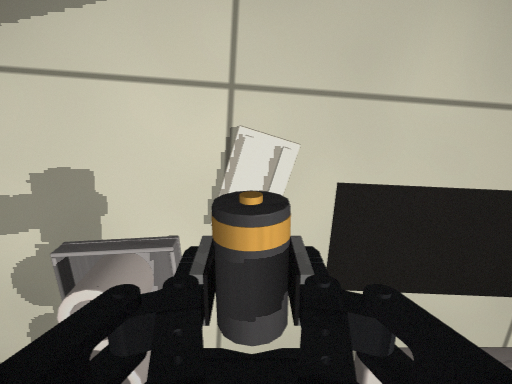

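View pics/s29c.png

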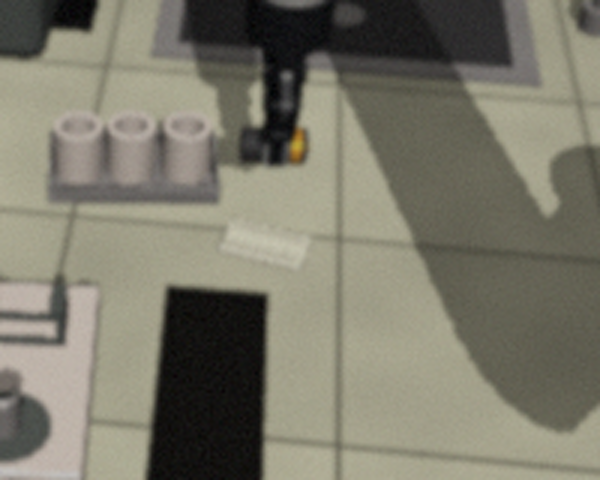

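```bash
cat > held.py <<'E'
from loc import *
s=st();R_=Rq(s['orientation']);t=np.array(s['tcp_pos'])
for n in ['wrist','side','top']:
  c=cam(n);P=cloud(c);L=(P-t)@R_
  m=(c['depth']>0)&(abs(L[...,1])<.004)&(abs(L[...,0])<.06)&(P[...,2]>t[2]-.02)&(P[...,2]<t[2]+.06)
  l=L[m]
  print(n,len(l))
  if len(l)<20: continue
  print(' x range',l[:,0].min().round(4),l[:,0].max().round(4))
  for a in np.arange(-.045,.05,.006):
    k=(l[:,0]>=a)&(l[:,0]<a+.006)
    if k.sum()>3: print('  ',round(a+.003,3),'top above tcp',(-l[k][:,2]).max().round(4),np.median(-l[k][:,2]).round(4))
  m=(c['depth']>0)&(abs(L[...,0]-.015)<.02)&(P[...,2]>t[2]+.025)&(P[...,2]<t[2]+.05)&(abs(L[...,1])<.025)
  print(' ymid',L[m][:,1].min().round(4),L[m][:,1].max().round(4))
E
python3 held.py
```

```text
t 59.02 tcp [ 0.4318 -0.2185  0.1004] q [-0.001 -0.034  0.999  0.   ] F [ 0.1   0.03 -1.77] gap 0.0325
wrist 3031
 x range -0.0317 0.0331
   -0.03 top above tcp 0.0432 0.0416
   -0.024 top above tcp 0.0435 0.0417
   -0.018 top above tcp 0.0432 0.0417
   -0.012 top above tcp 0.0432 0.0416
   -0.006 top above tcp 0.043 0.0417
   -0.0 top above tcp 0.0434 0.0417
   0.006 top above tcp 0.0434 0.0417
   0.012 top above tcp 0.0433 0.0418
   0.018 top above tcp 0.0439 0.042
   0.024 top above tcp 0.0437 0.0419
   0.03 top above tcp 0.0432 0.0323
 ymid -0.025 0.025
side 28
 x range -0.0346 0.0286
   -0.03 top above tcp 0.044 0.0433
   -0.024 top above tcp 0.0436 0.0424
   -0.018 top above tcp 0.0452 0.0435
   0.018 top above tcp 0.045 0.0429
 ymid -0.0071 0.0246
top 43
 x range -0.0334 0.0307
   -0.03 top above tcp 0.0461 0.0437
   0.012 top above tcp 0.0455 0.0444
   0.018 top above tcp 0.0448 0.0435
   0.024 top above tcp 0.0476 0.0433
   0.03 top above tcp 0.0448 0.0324
 ymid -0.0178 0.0213
```

The cell is held level: axis 25 mm above tcp, flat end at tool x ≈ −.033, nub tip at ≈ +.031. The bay is at (.6497,−.0395), yaw 4.1°. I'll move above the bay with the cell's middle at bay x ≈ −13 mm.

```bash
python3 -m creep '{"hand":[25,25,25,25,25],"delta_pos":[[0,0,-0.02],[-0.0386,0.0291,0],[-0.0386,0.0291,0],[-0.0386,0.0291,0],[-0.0386,0.0291,0]],"turn":[0,0,0,0,0]}'
python3 -m creep '{"hand":[25,25,25,25,25],"delta_pos":[[-0.0386,0.0291,0],[-0.0386,0.0291,0],[-0.0386,0.0291,0],[0,0,0],[0,0,0]],"turn":[0,0,0,0,0]}'
python3 -m creep '{"hand":[25,25,25,25,25],"delta_pos":[[0,0,0.02],[0,0,0.01],[0,0,0],[0,0,0],[0,0,0]],"turn":[0,0,0,0,0]}'
python3 -m creep '{"hand":[25,25,25,25,25],"delta_pos":[[0,0,0],[0,0,0],[0,0,0],[0,0,0],[0,0,0]],"turn":[0,0,0,0,0]}'
python3 held.py
cat > bayp.py <<'E'
from h import *
s=st();R_=Rq(s['orientation']);t=np.array(s['tcp_pos'])
a=np.deg2rad(4.1);B=np.array([.6497,-.0395]);bx=np.array([np.cos(a),np.sin(a)]);by=np.array([-bx[1],bx[0]])
print('tcp in bay x,y mm',((t[:2]-B)@bx*1000).round(1),((t[:2]-B)@by*1000).round(1),'bottom above floor mm',((t[2]+.0252-.017-.03)*1000).round(1),'tool x in bay angle deg',np.rad2deg(np.arctan2(R_[:2,0]@by,R_[:2,0]@bx)).round(2))
E
python3 bayp.py; python3 -c "
from h import *
c=cam('wrist');save(c,'w30.png');c=cam('side');save(c,'s30.png')
cv2.imwrite('pics/s30c.png',cv2.resize(c['pixels'][110:230,150:300,::-1],None,fx=4,fy=4,interpolation=cv2.INTER_CUBIC))"
```

```text
clock: 59.58
tcp_pos: [0.5503, -0.1164, 0.1176]
orientation: [0.0, -0.034, 0.999, -0.0]
wrist_force: [-0.5, -1.4, -1.6]
finger_gap: 0.0324
clock: 60.0
tcp_pos: [0.6376, -0.0394, 0.1163]
orientation: [-0.0, -0.036, 0.999, 0.0]
wrist_force: [-0.3, 0.4, -1.8]
finger_gap: 0.0324
clock: 60.42
tcp_pos: [0.6364, -0.0419, 0.0939]
orientation: [0.0, -0.034, 0.999, -0.0]
wrist_force: [-0.1, -0.3, -1.0]
finger_gap: 0.0323
clock: 60.83
tcp_pos: [0.6368, -0.0412, 0.0937]
orientation: [0.0, -0.035, 0.999, 0.0]
wrist_force: [-0.2, -1.1, -1.9]
finger_gap: 0.0322
t 60.83 tcp [ 0.6368 -0.0412  0.0937] q [ 0.    -0.035  0.999  0.   ] F [-0.21 -1.08 -1.87] gap 0.0322
wrist 3021
 x range -0.0321 0.0333
   -0.03 top above tcp 0.0431 0.0417
   -0.024 top above tcp 0.0433 0.0417
   -0.018 top above tcp 0.0434 0.0418
   -0.012 top above tcp 0.043 0.0416
   -0.006 top above tcp 0.0434 0.0416
   -0.0 top above tcp 0.0436 0.0417
   0.006 top above tcp 0.0432 0.0417
   0.012 top above tcp 0.0432 0.0417
   0.018 top above tcp 0.0436 0.0421
   0.024 top above tcp 0.0436 0.0419
   0.03 top above tcp 0.0429 0.0328
   0.036 top above tcp 0.031 0.0291
 ymid -0.025 0.025
side 35
 x range -0.0382 0.0298
   -0.036 top above tcp 0.0426 0.0126
   -0.03 top above tcp 0.0444 0.0435
   0.012 top above tcp 0.0437 0.0426
   0.018 top above tcp 0.046 0.0419
   0.024 top above tcp 0.0462 0.0414
   0.03 top above tcp 0.0323 0.0245
 ymid -0.0207 0.0243
top 0
t 60.98 tcp [ 0.6368 -0.0411  0.0935] q [ 0.    -0.035  0.999  0.   ] F [ 0.34 -0.29 -1.83] gap 0.0321
tcp in bay x,y mm -13.0 -0.7 bottom above floor mm 71.7 tool x in bay angle deg 179.91
```

View pics/w30.png

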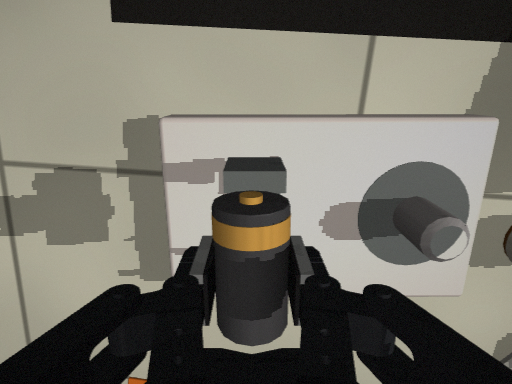

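View pics/s30c.png

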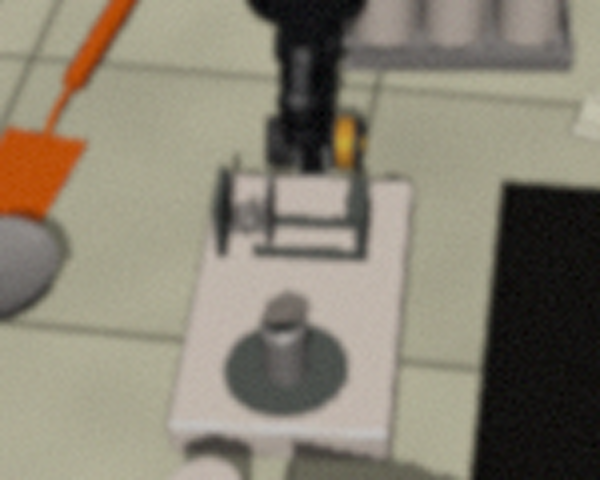

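```bash
python3 -m creep '{"hand":[25,25,25,25,25],"delta_pos":[[0.003,0.0012,0],[0,0,0.01],[0,0,0.01],[0,0,0.01],[0,0,0.0048]],"turn":[0,0,0,0,0]}'
python3 -m creep '{"hand":[25,25,25,25,25],"delta_pos":[[0,0,0],[0,0,0],[0,0,0],[0,0,0],[0,0,0]],"turn":[0,0,0,0,0]}'
python3 bayp.py; python3 held.py | head -14
python3 -c "
from h import *
c=cam('side');save(c,'s31.png')
cv2.imwrite('pics/s31c.png',cv2.resize(c['pixels'][120:200,180:280,::-1],None,fx=6,fy=6,interpolation=cv2.INTER_CUBIC))
P=cloud(c);a=np.deg2rad(4.1);B=np.array([.6497,-.0395]);bx=np.array([np.cos(a),np.sin(a)]);by=np.array([-bx[1],bx[0]])
X=(P[...,:2]-B)@bx;Y=(P[...,:2]-B)@by
for nm,lo,hi in [('plate',.02,.032),('wall',.05,.06),('lip',-.05,-.028)]:
  m=(X>lo)&(X<hi)&(abs(Y)<.02)&(P[...,2]>.06)&(P[...,2]<.085)
  print(nm,m.sum(),np.percentile(P[...,2][m],[50,95]).round(4) if m.sum() else '')
"
```

```text
clock: 61.5
tcp_pos: [0.6332, -0.0402, 0.0636]
orientation: [-0.001, -0.035, 0.999, 0.0]
wrist_force: [2.5, 0.6, 8.9]
finger_gap: 0.0322
clock: 61.92
tcp_pos: [0.6344, -0.0404, 0.0659]
orientation: [0.0, -0.035, 0.999, 0.0]
wrist_force: [0.3, -0.5, -1.5]
finger_gap: 0.0323
t 61.92 tcp [ 0.6344 -0.0404  0.0659] q [ 0.    -0.035  0.999  0.   ] F [ 0.27 -0.5  -1.46] gap 0.0323
tcp in bay x,y mm -15.3 0.2 bottom above floor mm 44.1 tool x in bay angle deg 179.9
t 61.92 tcp [ 0.6344 -0.0404  0.0659] q [ 0.    -0.035  0.999  0.   ] F [ 0.27 -0.5  -1.46] gap 0.0323
wrist 3257
 x range -0.0316 0.033
   -0.03 top above tcp 0.0431 0.0415
   -0.024 top above tcp 0.0431 0.0415
   -0.018 top above tcp 0.0434 0.0416
   -0.012 top above tcp 0.0434 0.0417
   -0.006 top above tcp 0.0434 0.0416
   -0.0 top above tcp 0.0435 0.0418
   0.006 top above tcp 0.0438 0.0416
   0.012 top above tcp 0.0436 0.0416
   0.018 top above tcp 0.0436 0.042
   0.024 top above tcp 0.0438 0.0418
   0.03 top above tcp 0.0431 0.0294
plate 26 [0.0739 0.0777]
wall 48 [0.0774 0.0805]
lip 41 [0.0725 0.0788]
```

View pics/s31c.png

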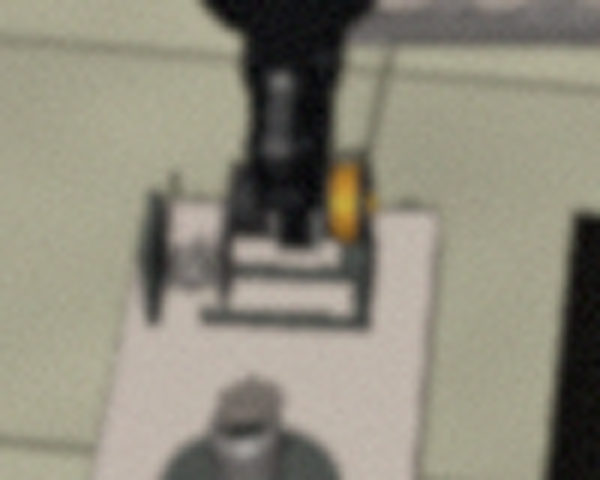

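In the overshoot the nub end touched the lip at estimated bottom z .0718 (nominal .072), so the height estimate is good. I'll lower 1 mm and push into the spring plate.

```bash
python3 -m creep '{"hand":[25,25,25,25,25],"delta_pos":[[0,0,0.001],[0,0,0],[0,0,0],[-0.006,0,0],[0,0,0]],"turn":[0,0,0,0,0]}'
python3 bayp.py
python3 -m creep '{"hand":[25,25,25,25,25],"delta_pos":[[-0.004,0,0],[-0.004,0,0],[0,0,0],[0,0,0],[0,0,0]],"turn":[0,0,0,0,0]}'
python3 bayp.py
python3 -c "
from h import *
c=cam('side')
cv2.imwrite('pics/s32c.png',cv2.resize(c['pixels'][120:200,180:280,::-1],None,fx=6,fy=6,interpolation=cv2.INTER_CUBIC))"
```

```text
clock: 62.53
tcp_pos: [0.6398, -0.04, 0.0649]
orientation: [0.0, -0.035, 0.999, 0.0]
wrist_force: [-1.0, 0.9, -1.6]
finger_gap: 0.0321
t 62.53 tcp [ 0.6398 -0.04    0.0649] q [ 0.    -0.035  0.999  0.   ] F [-1.03  0.88 -1.59] gap 0.0321
tcp in bay x,y mm -9.9 0.2 bottom above floor mm 43.1 tool x in bay angle deg 179.9
clock: 62.95
tcp_pos: [0.6451, -0.0396, 0.0647]
orientation: [-0.0, -0.035, 0.999, 0.0]
wrist_force: [-2.1, 0.3, -0.6]
finger_gap: 0.0322
t 62.95 tcp [ 0.6451 -0.0396  0.0647] q [-0.    -0.035  0.999  0.   ] F [-2.06  0.31 -0.64] gap 0.0322
tcp in bay x,y mm -4.6 0.3 bottom above floor mm 42.9 tool x in bay angle deg 179.9
```

View pics/s32c.png

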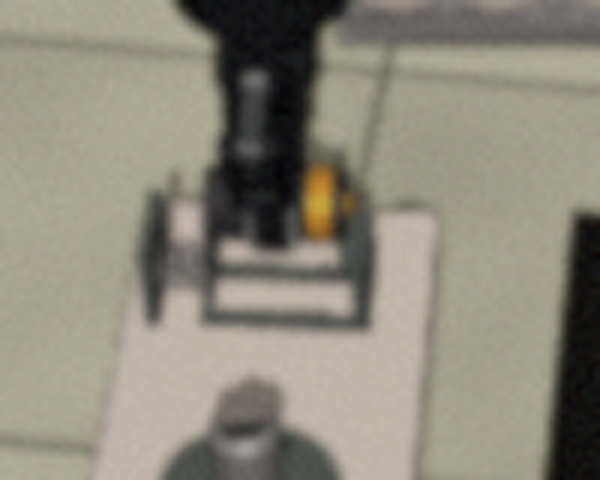

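The plate moves back with the cell (−2 N). Continuing the push.

```bash
python3 -m creep '{"hand":[25,25,25,25,25],"delta_pos":[[-0.004,0,0],[-0.004,0,0],[-0.0025,0,0],[0,0,0],[0,0,0]],"turn":[0,0,0,0,0]}'
python3 -m creep '{"hand":[25,25,25,25,25],"delta_pos":[[0,0,0],[0,0,0],[0,0,0],[0,0,0],[0,0,0]],"turn":[0,0,0,0,0]}'
python3 bayp.py; python3 held.py | head -14
python3 -c "
from h import *
c=cam('side')
cv2.imwrite('pics/s33c.png',cv2.resize(c['pixels'][120:200,180:280,::-1],None,fx=6,fy=6,interpolation=cv2.INTER_CUBIC))
c=cam('wrist');save(c,'w33.png')"
```

```text
clock: 63.42
tcp_pos: [0.6535, -0.039, 0.0647]
orientation: [-0.0, -0.035, 0.999, 0.0]
wrist_force: [-5.0, -0.7, 0.0]
finger_gap: 0.0322
clock: 63.83
tcp_pos: [0.6536, -0.039, 0.0647]
orientation: [-0.0, -0.035, 0.999, 0.0]
wrist_force: [-4.1, -0.5, -1.0]
finger_gap: 0.0325
t 63.83 tcp [ 0.6536 -0.039   0.0647] q [-0.    -0.035  0.999  0.   ] F [-4.12 -0.49 -1.04] gap 0.0325
tcp in bay x,y mm 3.9 0.2 bottom above floor mm 42.9 tool x in bay angle deg 179.9
t 63.83 tcp [ 0.6536 -0.039   0.0647] q [-0.    -0.035  0.999  0.   ] F [-4.12 -0.49 -1.04] gap 0.0325
wrist 3631
 x range -0.032 0.0491
   -0.03 top above tcp 0.043 0.0415
   -0.024 top above tcp 0.0431 0.0416
   -0.018 top above tcp 0.0432 0.0415
   -0.012 top above tcp 0.043 0.0416
   -0.006 top above tcp 0.0433 0.0417
   -0.0 top above tcp 0.0436 0.0416
   0.006 top above tcp 0.0434 0.0417
   0.012 top above tcp 0.0433 0.0417
   0.018 top above tcp 0.0434 0.0421
   0.024 top above tcp 0.0438 0.0419
   0.03 top above tcp 0.0435 0.0324
```

View pics/s33c.png

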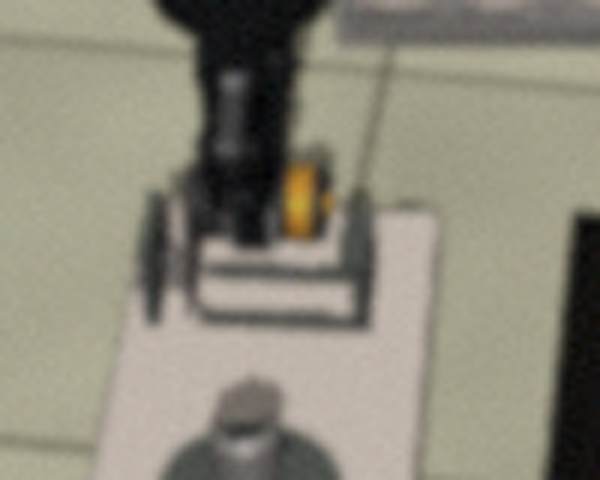

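View pics/w33.png

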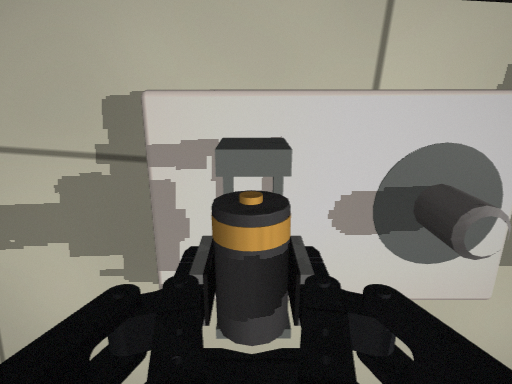

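```bash
python3 -m creep '{"hand":[25,25,25,25,25],"delta_pos":[[-0.0025,0,0],[0,0,0],[0,0,0.004],[0,0,0.004],[0,0,0.004]],"turn":[0,0,0,0,0]}'
python3 bayp.py
python3 -m creep '{"hand":[25,25,25,25,25],"delta_pos":[[0,0,0.004],[0,0,0.004],[0,0,0.004],[0,0,0.004],[0,0,0.004]],"turn":[0,0,0,0,0]}'
python3 bayp.py
```

```text
clock: 64.5
tcp_pos: [0.6559, -0.039, 0.0554]
orientation: [0.0, -0.035, 0.999, -0.0]
wrist_force: [-4.9, -0.9, 1.3]
finger_gap: 0.0324
t 64.5 tcp [ 0.6559 -0.039   0.0554] q [ 0.    -0.035  0.999 -0.   ] F [-4.88 -0.87  1.31] gap 0.0324
tcp in bay x,y mm 6.2 0.1 bottom above floor mm 33.6 tool x in bay angle deg 179.9
clock: 64.92
tcp_pos: [0.6558, -0.039, 0.0394]
orientation: [0.0, -0.035, 0.999, -0.0]
wrist_force: [-6.1, -0.6, 1.0]
finger_gap: 0.0321
t 64.92 tcp [ 0.6558 -0.039   0.0394] q [ 0.    -0.035  0.999 -0.   ] F [-6.05 -0.58  0.96] gap 0.0321
tcp in bay x,y mm 6.2 0.1 bottom above floor mm 17.6 tool x in bay angle deg 179.89
```

```bash
python3 -m creep '{"hand":[25,25,25,25,25],"delta_pos":[[0,0,0.004],[0,0,0.004],[0,0,0.004],[0,0,0.004],[0,0,0.003]],"turn":[0,0,0,0,0]}'
python3 -m creep '{"hand":[25,25,25,25,25],"delta_pos":[[0,0,0.0015],[0,0,0],[0,0,0],[0,0,0],[0,0,0]],"turn":[0,0,0,0,0]}'
python3 bayp.py;python3 held.py | head -14
```

```text
clock: 65.33
tcp_pos: [0.6557, -0.0388, 0.0239]
orientation: [-0.0, -0.035, 0.999, 0.0]
wrist_force: [-5.6, -0.1, 2.5]
finger_gap: 0.0324
clock: 65.75
tcp_pos: [0.6555, -0.0387, 0.0226]
orientation: [-0.0, -0.035, 0.999, 0.0]
wrist_force: [-5.2, -0.1, 0.1]
finger_gap: 0.0322
t 65.75 tcp [ 0.6555 -0.0387  0.0226] q [-0.    -0.035  0.999  0.   ] F [-5.18 -0.13  0.12] gap 0.0322
tcp in bay x,y mm 5.9 0.3 bottom above floor mm 0.8 tool x in bay angle deg 179.9
t 65.75 tcp [ 0.6555 -0.0387  0.0226] q [-0.    -0.035  0.999  0.   ] F [-5.18 -0.13  0.12] gap 0.0322
wrist 4568
 x range -0.0326 0.06
   -0.03 top above tcp 0.0466 0.0421
   -0.024 top above tcp 0.0431 0.0416
   -0.018 top above tcp 0.043 0.0416
   -0.012 top above tcp 0.0432 0.0416
   -0.006 top above tcp 0.0434 0.0415
   -0.0 top above tcp 0.0433 0.0416
   0.006 top above tcp 0.0441 0.0416
   0.012 top above tcp 0.0432 0.0417
   0.018 top above tcp 0.0442 0.0421
   0.024 top above tcp 0.0434 0.0418
   0.03 top above tcp 0.0437 0.0379
```

```bash
python3 -m creep '{"hand":[25,25,25,25,25],"delta_pos":[[0.004,0,0],[0.004,0,0],[0.0035,0,0],[0,0,0],[0,0,0]],"turn":[0,0,0,0,0]}'
python3 -m creep '{"hand":[25,25,25,25,25],"delta_pos":[[0.001,0,0.0006],[0,0,0],[0,0,0],[0,0,0],[0,0,0]],"turn":[0,0,0,0,0]}'
python3 bayp.py
python3 -c "
from h import *
c=cam('side')
cv2.imwrite('pics/s34c.png',cv2.resize(c['pixels'][120:200,180:280,::-1],None,fx=6,fy=6,interpolation=cv2.INTER_CUBIC))
c=cam('wrist');save(c,'w34.png')"
```

```text
clock: 66.32
tcp_pos: [0.6467, -0.0395, 0.0228]
orientation: [0.0, -0.035, 0.999, 0.0]
wrist_force: [-2.5, 0.0, -2.1]
finger_gap: 0.0321
clock: 66.73
tcp_pos: [0.6464, -0.0395, 0.0227]
orientation: [0.001, -0.035, 0.999, 0.0]
wrist_force: [-1.2, 1.5, 0.3]
finger_gap: 0.0323
t 66.73 tcp [ 0.6464 -0.0395  0.0227] q [ 0.001 -0.035  0.999  0.   ] F [-1.2   1.51  0.28] gap 0.0323
tcp in bay x,y mm -3.3 0.2 bottom above floor mm 0.9 tool x in bay angle deg 179.91
```

View pics/w34.png

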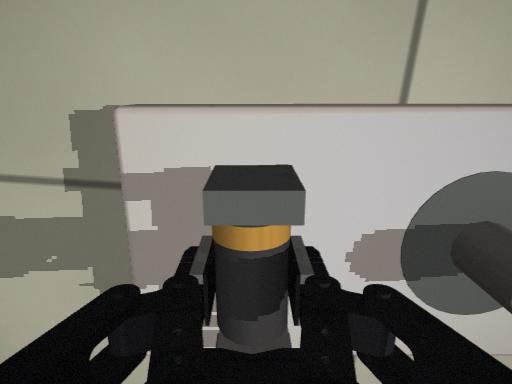

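The nub end is under the lip. Releasing and lifting off.

```bash
python3 -m creep '{"hand":[46,46,46,46,46],"delta_pos":[[0,0,0],[0,0,0],[0,0,0],[0,0,0],[0,0,0]],"turn":[0,0,0,0,0]}'
python3 -m creep '{"hand":[50,50,50,50,50],"delta_pos":[[0,0,-0.02],[0,0,-0.045],[0,0,-0.045],[0,0,-0.045],[0,0,0]],"turn":[0,0,0,0,0]}'
python3 -m creep '{"hand":[50,50,50,50,50],"delta_pos":[[0.04,-0.01,0],[0.045,-0.01,0],[0,0,0],[0,0,0],[0,0,0]],"turn":[0,0,0,0,0]}'
python3 - <<'E'
from loc import *
s=st()
a=np.deg2rad(4.1);B=np.array([.6497,-.0395]);bx=np.array([np.cos(a),np.sin(a)]);by=np.array([-bx[1],bx[0]])
for n in ['top','side','wrist']:
  c=cam(n);save(c,'f'+n+'.png');P=cloud(c);z=P[...,2]
  X=(P[...,:2]-B)@bx;Y=(P[...,:2]-B)@by
  m=(c['depth']>0)&(abs(Y)<.006)&(X>-.045)&(X<.06)&(z>.03)
  print(n,[(round(q*1000),(z[m&(X>=q)&(X<q+.004)].max()*1000).round(1) if (m&(X>=q)&(X<q+.004)).any() else None) for q in np.arange(-.045,.06,.004)])
  m=(c['depth']>0)&(X>-.025)&(X<.02)&(z>.052)&(z<.07)&(abs(Y)<.03)
  print('  Y range',Y[m].min() if m.any() else 0,Y[m].max() if m.any() else 0)
  for p,k in comps(P,(c['depth']>0)&(z>.05)&(z<.073)&(P[...,0]<.7)&(P[...,0]>.4)&(abs(P[...,1])<.45),60): print(n,k,((p.min(0)+p.max(0))/2).round(4),np.ptp(p,0).round(3))
c=cam('side')
cv2.imwrite('pics/s35c.png',cv2.resize(c['pixels'][110:210,180:305,::-1],None,fx=6,fy=6,interpolation=cv2.INTER_CUBIC))
E
```

```text
clock: 67.25
tcp_pos: [0.6462, -0.0398, 0.0225]
orientation: [0.0, -0.035, 0.999, -0.0]
wrist_force: [-0.2, -0.3, -0.9]
finger_gap: 0.046
clock: 67.67
tcp_pos: [0.6502, -0.0404, 0.1551]
orientation: [0.006, -0.035, 0.999, -0.001]
wrist_force: [1.6, -0.5, 1.5]
finger_gap: 0.0502
clock: 68.08
tcp_pos: [0.5797, -0.0606, 0.1468]
orientation: [0.001, -0.035, 0.999, -0.0]
wrist_force: [0.3, -0.2, 1.1]
finger_gap: 0.05
t 68.08 tcp [ 0.5797 -0.0606  0.1468] q [ 0.001 -0.035  0.999 -0.   ] F [ 0.32 -0.24  1.09] gap 0.05
top [(-45, None), (-41, None), (-37, None), (-33, None), (-29, None), (-25, None), (-21, None), (-17, None), (-13, None), (-9, None), (-5, None), (-1, None), (3, None), (7, None), (11, None), (15, None), (19, None), (23, None), (27, None), (31, None), (35, None), (39, None), (43, None), (47, None), (51, None), (55, None), (59, None)]
  Y range 0 0
top 223 [0.665  0.1929 0.0574] [0.043 0.043 0.015]
top 307 [0.5766 0.3438 0.0602] [0.052 0.053 0.02 ]
top 292 [0.5728 0.2655 0.0597] [0.051 0.05  0.019]
top 138 [0.4368 0.4095 0.0615] [0.066 0.04  0.023]
top 99 [0.4343 0.3694 0.0613]
[... 1403 characters left out ...]
4(65.2)), (-13, np.float64(65.1)), (-9, np.float64(64.8)), (-5, np.float64(65.1)), (-1, np.float64(64.5)), (3, np.float64(64.8)), (7, np.float64(65.5)), (11, np.float64(65.7)), (15, np.float64(65.5)), (19, np.float64(65.4)), (23, np.float64(76.1)), (27, np.float64(76.0)), (31, None), (35, None), (39, np.float64(60.1)), (43, np.float64(60.3)), (47, np.float64(79.2)), (51, np.float64(79.7)), (55, np.float64(78.2)), (59, None)]
  Y range -0.015819103680443328 0.016797699951566922
wrist 3558 [ 0.6405 -0.0399  0.0615] [0.075 0.039 0.023]
wrist 764 [0.6378 0.0756 0.0615] [0.027 0.03  0.023]
wrist 164 [0.6667 0.1761 0.0549] [0.026 0.009 0.009]
wrist 527 [ 0.6958 -0.0304  0.0615] [0.008 0.031 0.023]
```

View pics/s35c.png

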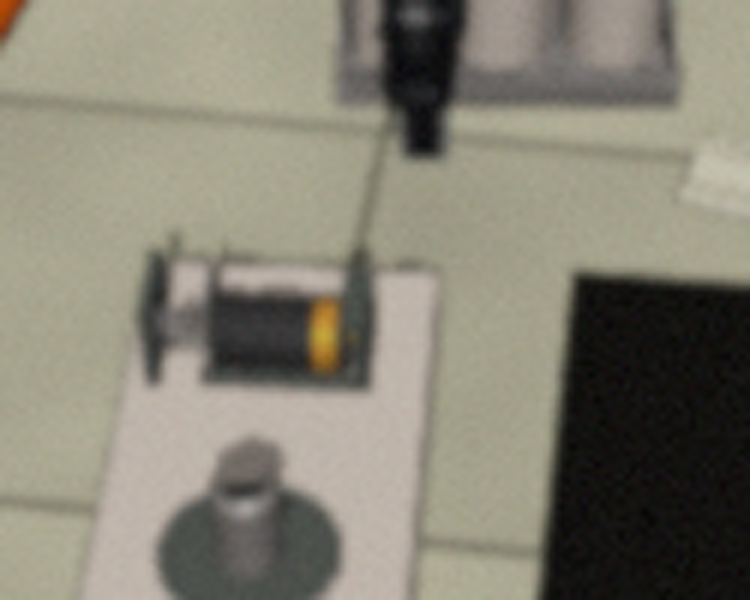

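View pics/ftop.png

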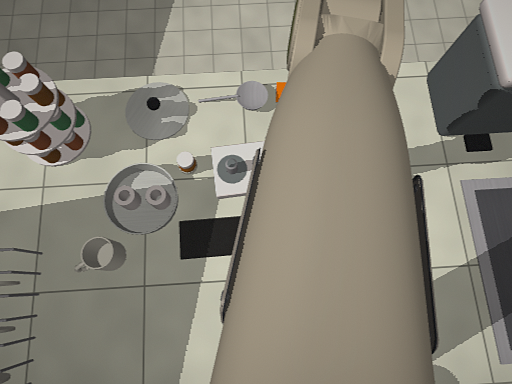

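View pics/fwrist.png

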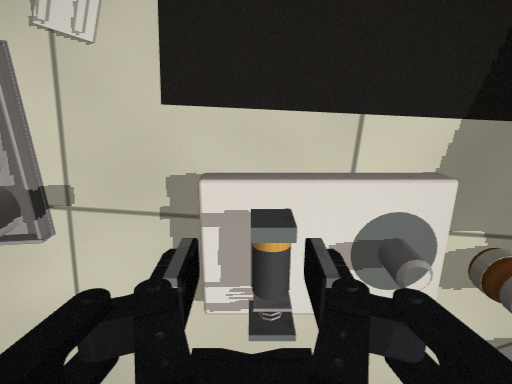

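The cell lies level (top z .065), centred, with the plate pressed to about 28 mm. Mug and jar are unmoved and the pan holds both sleeves. Handing in.

```bash
python3 -c "
from h import *
st(); print(env.hand_in())"
```

```text
t 68.28 tcp [ 0.5804 -0.0603  0.1465] q [ 0.001 -0.035  0.999 -0.   ] F [ 0.09 -0.23  0.16] gap 0.0505
the job is handed in; nothing more can be done
None
```

The job is handed in at about 68 s of the 210 s allowed. My last checks look good, but `hand_in` reports no verdict.

- **Sleeves:** all five were there, and I tried them left to right. a, c and d went fully home on the base and stand in the steel tray. b and e were stopped at the pin's top (about 12 N each) and stand in the pan. Sleeve c was knocked aside during the run; I found it again and did it in its turn.
- **Cell:** it is in the battery bay with its nub under the lip. It lies level (top at z ≈ 65 mm against 64 mm nominal) and within about 1 mm of centre. The spring plate's face is at about x ≈ 27–28 mm, which means about 6 mm of travel.
- **Mug, jar and robot:** the mug and jar read the same positions as at the start. The gripper was in free air with about 0 N at hand-in.

**Disagreements and gaps:**
- The fingertips sat about 21–24 mm above the reported TCP height instead of 11 mm below it. My first grasp of sleeve a closed above it, so I used the measured offset from then on.
- While I lowered the cell, its nub end briefly touched the lip at about 9 N.
- In the final pictures the gripper hid sleeve a in the tray. I last saw it upright right after placing d, and nothing went near it afterwards.

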